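# Clear the packing board and stack the takeaway order

### The job

Get the takeaway order ready: with the scraper block, and without touching them with the fingers, push all the tofu crumbs off the packing board into its crumb tray and stand the scraper back upright on its green mat. Then stack all the closed cartons, lids up, in one square column on the blue rectangle, each lined up with it, and finish it with the red sauce tin upright in the middle of the topmost lid. Leave the jars and bottles alone.

Things in the scene. Friction and masses are not known exactly. Their poses are not given: they have to be found in the camera images.
- station: packing station, fixed, may stand at a slant: white-topped board 170 (x) x 210 (y), top 50 above the table; a dark crumb tray along its far (+x) edge. Origin at table level under the board's centre. Lips 10 high on both sides (inner faces y = +-97) and the near edge (inner face x = -77); none at the tray edge (x = 85), so things pushed along +x drop into the tray
- mark (a point): centre of the blue rectangle (66 x 94, long side along the station's y) painted in the middle of the board, on its top surface (50 above the table), axes as the station's
- crumb_tray (a point): centre of the crumb tray's floor, 4 above the table; the tray is 105 (x) x 211 (y) inside, its walls reach to 50 above the table; axes as the station's
- mat_top (a point): centre of the top of the green scraper mat, fixed, 85 x 125 (long side along its y), its top 4 above the table
- scraper: scraper block, standing upright: red foot 44 (x) x 96 (y) x 20 high, and on it a black upright grip 20 (x) x 70 (y), from 20 to 65 above the underside. Origin: centre of the foot's underside, z up; 150 g. Starts on the green mat
- crumb0: a brown crumb of fried tofu, firm block 18 x 16 x 14, origin at its centre; 4 to 6 crumbs are present, lying on the board
- crumb1: a brown crumb of fried tofu, firm block 18 x 16 x 14, origin at its centre; 4 to 6 crumbs are present, lying on the board
- crumb2: a brown crumb of fried tofu, firm block 18 x 16 x 14, origin at its centre; 4 to 6 crumbs are present, lying on the board
- crumb3: a brown crumb of fried tofu, firm block 18 x 16 x 14, origin at its centre; 4 to 6 crumbs are present, lying on the board
- crumb4: a brown crumb of fried tofu, firm block 18 x 16 x 14, origin at its centre; 4 to 6 crumbs are present, lying on the board
- crumb5: a brown crumb of fried tofu, firm block 18 x 16 x 14, origin at its centre; 4 to 6 crumbs are present, lying on the board
- carton0: closed kraft-brown takeaway carton 64 (x) x 92 (y) x 42 high with a red sticker on its lid; origin at the centre of its underside, z up through the lid; 110 to 225 g; 3 to 5 cartons are present, beside the station
- carton1: closed kraft-brown takeaway carton 64 (x) x 92 (y) x 42 high with a yellow sticker on its lid; origin at the centre of its underside, z up through the lid; 110 to 225 g; 3 to 5 cartons are present, beside the station
- carton2: closed kraft-brown takeaway carton 64 (x) x 92 (y) x 42 high with a green sticker on its lid; origin at the centre of its underside, z up through the lid; 110 to 225 g; 3 to 5 cartons are present, beside the station
- carton3: closed kraft-brown takeaway carton 64 (x) x 92 (y) x 42 high with a white sticker on its lid; origin at the centre of its underside, z up through the lid; 110 to 225 g; 3 to 5 cartons are present, beside the station
- carton4: closed kraft-brown takeaway carton 64 (x) x 92 (y) x 42 high with a blue sticker on its lid; origin at the centre of its underside, z up through the lid; 110 to 225 g; 3 to 5 cartons are present, beside the station
- sauce_tin: closed round red sauce tin with a brass-coloured lid, 52 diameter, 40 tall, origin at the centre of its underside, z up through the lid; 120 g
- garlic_jar: bystander, loose: small jar with a white cap, 48 diameter, 60 tall; origin at the centre of its underside. Leave it alone
- spice_jar: bystander, loose: small jar with a red cap, 48 diameter, 60 tall; origin at the centre of its underside. Leave it alone
- soy_bottle: bystander, loose: amber bottle, 56 diameter, 120 tall; origin at the centre of its underside. Leave it alone
There are look-alikes about, which are no part of the job. Leave any purple or turquoise look-alike of the carton3 alone.

How it is judged:
On the way, in this order (a step that is already met when the one before it is completed fails the run):
1. all the crumbs have been pushed into the crumb tray (x of crumb0 in the frame of crumb_tray between -0.055 and 0.056 m and y of crumb0 in the frame of crumb_tray between -0.108 and 0.108 m and z of each of crumb0, crumb1, crumb2, crumb3, crumb4, crumb5 in the frame of crumb_tray below 0.046 m and x of crumb1 in the frame of crumb_tray between -0.055 and 0.056 m and y of crumb1 in the frame of crumb_tray between -0.108 and 0.108 m and x of crumb2 in the frame of crumb_tray between -0.055 and 0.056 m and y of crumb2 in the frame of crumb_tray between -0.108 and 0.108 m and x of crumb3 in the frame of crumb_tray between -0.055 and 0.056 m and y of crumb3 in the frame of crumb_tray between -0.108 and 0.108 m and x of crumb4 in the frame of crumb_tray between -0.055 and 0.056 m and y of crumb4 in the frame of crumb_tray between -0.108 and 0.108 m and x of crumb5 in the frame of crumb_tray between -0.055 and 0.056 m and y of crumb5 in the frame of crumb_tray between -0.108 and 0.108 m), for 0.2 s.
2. the scraper stands upright on its mat, let go (x of scraper in the frame of mat_top between -0.03 and 0.03 m and y of scraper in the frame of mat_top between -0.035 and 0.035 m and z of scraper in the frame of mat_top below 0.006 m and angle between scraper's own z axis and vertical below 0.1 rad and contact force between the fingers and scraper below 0.1 N), for 0.2 s.
3. all the cartons stand in one column on the blue rectangle (horizontal distance between each of carton0, carton1, carton2, carton3, carton4 and mark below 0.012 m and angle between the y axis of each of carton0, carton1, carton2, carton3, carton4 and the y axis of station, either way round below 0.15 rad and angle between each of carton0, carton1, carton2, carton3, carton4's own z axis and vertical below 0.1 rad and linear speed of each of carton0, carton1, carton2, carton3, carton4 below 0.02 m/s), for 0.2 s.
4. the sauce tin stands on top of the column (horizontal distance between sauce_tin and mark below 0.015 m and angle between sauce_tin's own z axis and vertical below 0.1 rad and linear speed of sauce_tin below 0.02 m/s and z of sauce_tin in the frame of carton0 above 0.03 m and z of sauce_tin in the frame of carton1 above 0.03 m and z of sauce_tin in the frame of carton2 above 0.03 m and z of sauce_tin in the frame of carton3 above 0.03 m and z of sauce_tin in the frame of carton4 above 0.03 m), for 0.2 s.
At the end, for the whole second after the job is handed in: crumbs in the tray; scraper upright on its mat (30 mm across, 35 mm along of centre); all cartons lid up, at rest, in one column, centres within 12 mm of the blue rectangle's, turned at most 0.15 rad from it; tin upright on top, within 15 mm of the rectangle's axis; tilts under 0.1 rad (all of step 1 and all of step 3 and all of step 4 and x of scraper in the frame of mat_top between -0.03 and 0.03 m and y of scraper in the frame of mat_top between -0.035 and 0.035 m and z of scraper in the frame of mat_top below 0.006 m and angle between scraper's own z axis and vertical below 0.1 rad and linear speed of scraper below 0.02 m/s); the robot touches nothing.
It fails at once if the garlic jar was knocked over or moved more than 6 cm (distance of garlic_jar from where it was at the start of the episode above 0.06 m or angle between garlic_jar's own z axis and vertical above 0.6 rad).
It fails at once if the spice jar was knocked over or moved more than 6 cm (distance of spice_jar from where it was at the start of the episode above 0.06 m or angle between spice_jar's own z axis and vertical above 0.6 rad).
It fails at once if the soy bottle was knocked over or moved more than 6 cm (distance of soy_bottle from where it was at the start of the episode above 0.06 m or angle between soy_bottle's own z axis and vertical above 0.6 rad).
It fails at once if a crumb was handled with the fingers (contact force between the fingers and crumb0 above 0.5 N or contact force between the fingers and crumb1 above 0.5 N or contact force between the fingers and crumb2 above 0.5 N or contact force between the fingers and crumb3 above 0.5 N or contact force between the fingers and crumb4 above 0.5 N or contact force between the fingers and crumb5 above 0.5 N).
Of carton0, carton1, carton2, carton3, carton4 only 3 to 5 are there at a start; the rules pass over those that are not, and their reading is None.
Of crumb0, crumb1, crumb2, crumb3, crumb4, crumb5 only 4 to 6 are there at a start; the rules pass over those that are not, and their reading is None.
At some moment in a run one of sauce_tin, scraper may be knocked a few centimetres aside while the robot is not near it.
Once in a run the grip may slacken for a moment while it holds something.
It also fails if it takes over 210 s, if anything falls off the work surface, if the arm or the gripper's body presses on something with over 40 N, if the wrist force passes 120 N, or if a joint passes its speed limit or range.

### The arm

A 7-joint arm with a two-finger parallel gripper is mounted at the origin on the work surface. World frame = base frame: x ahead of the robot, y to its left, z up, the work surface at z = 0. Lengths are in m, angles in rad, forces in N, time in s.
With the tool pointing down it reaches from about 0.4 to 0.85 m from the base axis. Payload 6.9 kg.
Tool frame: the origin (TCP) lies at the very end of the fingers, on their centre line; the grasp point (between the pads) lies bot.pinch_z behind it (bot.pinch_z is the distance from the TCP to the grasp point, in m); z points along the fingers, y is the line along which they close (so a half turn about z gives the same grasp; the last joint's range is limited). The gripper opens to 85 mm and grips with 20 to 120 N. Pads are 22 mm wide; open, the fingers measure 114 mm over their backs; the gripper's body (76 mm by 85 mm) begins 54 mm behind the grasp point. The pads swing forward as they close: fully open they stand 13 mm farther back than shut.
Start: joints at [1.425, 0.507, -0.238, 1.5, 0.126, 1.149, -0.155], TCP at [0.156, -0.605, 0.231] pointing down, gripper open.
Joint ranges: [-3.08, 3.08], [-0.24, 2.05], [-1.43, 1.35], [0, 2.5], [-1.52, 4.66], [0.17, 1.96], [-2.89, 2.89]. Speed limits (rad/s): [2.39, 2.39, 3.14, 3.14, 3.14, 3.14, 3.14].

### API

Orientations are given as a rotation vector (axis times angle).
In Python, from bench import bot gives the robot as it stands.
- The arm moves only by the shell command python3 -m creep 'ROWS' [FORCE]. ROWS is JSON, a list of rows, each a list of 3 entries, a list of its own where there are three numbers: the turn, a rotation vector about the tool's x, y, z each as a share of 0.15 rad, from -1 to 1, then the shift along the tool's x, y, z each as a share of 0.04 m, from -1 to 1, then the opening, from 0 (shut) to 1 (fully open). In form: [[[wx, wy, wz], [dx, dy, dz], fingers], ...]. A call has 1 to 12 rows; each row shifts and turns the commanded pose from where the row before left it, along the tool's axes as they then stand; what a row does not reach is not made up. A row lasts 1/10 s, in which the tool goes at most 50 mm and 8.59 degrees, less where a joint would pass 70% of its speed; a pose out of reach is approached as far as the arm can. A call with a number of a shift or a turn outside -1 to 1 is refused whole. A call with a gripper value outside its range is refused whole. The fingers move at their own pace and stop on an object; FORCE is the grip in N (left out, the last holds). Time passes only in rows, so rows that do not move let the fingers close. It gives the time, the measured TCP pose, the force, the opening and the grip force at its end, in the units of the state.
- bot.state(): the state, without advancing time (a new reading comes with each control period).
- bot.camera(name): name is "scene" or "side" or "wrist"; returns a dict with "image" (480x640x3 uint8, red, green, blue), "z_map" (480x640 float32, m along the optical axis (not along the pixel's ray), 0 where there is no reading), "fovy" (degrees; the focal length in pixels is half the picture's height over the tangent of half this angle, whatever the lens; pixels are square), "cx", "cy" (the principal point, pixels), "dist" ([k1, k2, p1, p2, k3] as OpenCV has them; the pictures are not rectified), "eye" and "attitude" of the camera in the world; the wrist camera has in their place "T_tool_cam" (4x4, takes a point from camera to tool coordinates, whose origin is the TCP and whose axes are the flange's). Camera axes: x right, y up, looking along -z (the intrinsics and any distortion apply to the point x, -y, -z); pixel columns grow to the right and rows downward; lengths in m; the calibration is good to about 2 mm. A picture is of the moment at which its call begins: read the wrist's pose just before it.
- bot.job_done(): hands the job in; it is judged then, once.
The state is a dict: "clock": time; "q": joint angles; "qd": joint speeds; "effort": joint torques, N m; "tcp_pos": TCP position; "orientation": TCP orientation; "ft_force": force on the tool from outside, world axes, zero at the start; "torque": the same for the moment, N m; "width": finger opening in m; "grasp_force": force on a finger pad.
Only numpy, scipy, OpenCV 4.12 (cv2) and the standard library are available. Lean on these libraries where they do the work, as an engineer would, in place of code of your own. Each camera call takes 0.05 s, during which the arm holds its last target. There are 200 camera calls.

## Working session

There is one attempt and no reset: what is moved stays moved. The work goes in short steps, Python scripts to look and compute and a shell command to move; the robot and the scene stay as the last step left them, time stands still between calls to the robot, and variables do not carry over. Pictures are saved under pics/ and viewed, at most 14 in all, crops included, and the job is handed in when it is done.

```bash
ls; mkdir -p pics; python3 - <<'E'
from bench import bot
import cv2,numpy as np
print(bot.state(), bot.pinch_z)
for n in ["scene","side"]:
    c=bot.camera(n); cv2.imwrite(f"pics/{n}0.png",c["image"][:,:,::-1])
    print(n,{k:v for k,v in c.items() if k not in("image","z_map")}, (c["z_map"]>0).mean())
    np.savez(f"pics/{n}0.npz",**c)
E
```

```text
pics
{'clock': 0.0, 'q': array([ 1.42454135,  0.50833763, -0.23750625,  1.50112189,  0.12569401,
        1.1488736 , -0.15478314]), 'qd': array([ 0.00130196,  0.0011064 ,  0.00012641, -0.00039009, -0.00029842,
       -0.00046937,  0.00043849]), 'effort': array([-4.18000245e-04, -6.20593929e+01, -2.18729809e+00, -2.49647856e+01,
        1.27196952e-02,  1.16557663e-02,  1.40605437e-05]), 'tcp_pos': array([ 0.15548612, -0.60484603,  0.23043292]), 'orientation': array([-3.11501190e+00, -3.94216664e-01,  3.95497076e-04]), 'ft_force': array([-0.25429552,  0.19762868, -0.09102382]), 'torque': array([-0.0420207 ,  0.03140529, -0.02880254]), 'grasp_force': 0.0, 'width': 0.08546710793209639} 0.0187
scene {'fovy': 54.93237863878176, 'cx': 322.7587630072803, 'cy': 243.57289134255484, 'dist': array([-0.04934246,  0.        ,  0.        ,  0.        ,  0.        ]), 'eye': array([ 0.91907939, -0.5513202 ,  1.04521019]), 'attitude': array([0.57798008, 0.17606189, 0.59456701])} 0.996015625
side {'fovy': 57.12053361583357, 'cx': 308.23252453448436, 'cy': 234.83849122479526, 'dist': array([0.00524977, 0.        , 0.        , 0.        , 0.        ]), 'eye': array([ 0.41521291, -0.59288542,  0.7812627 ]), 'attitude': array([ 0.67602541, -0.08662547, -0.2634886 ])} 0.99587890625
```

View pics/scene0.png

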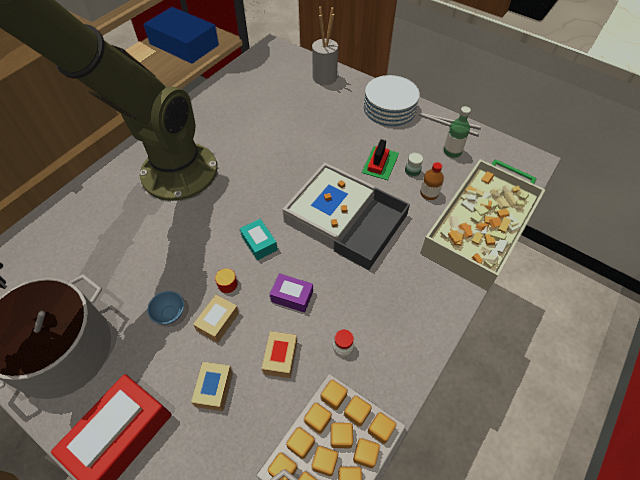

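View pics/side0.png

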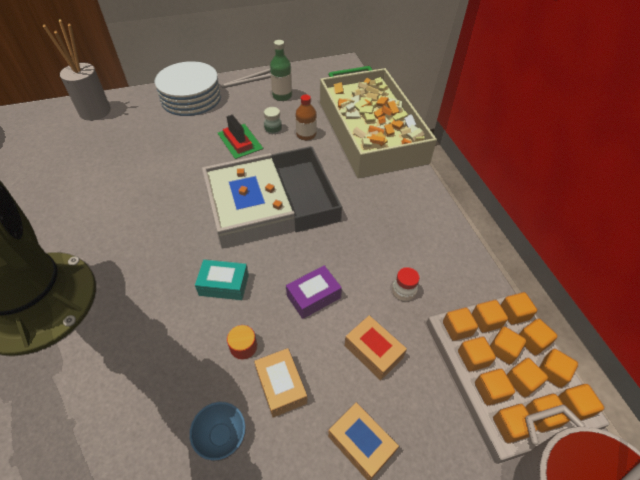

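Scene: four crumbs (341,184), (327,196), (344,209), (334,222). Kraft cartons: white (215,315), red (280,352), blue (211,384). The turquoise (258,238) and purple (291,291) boxes are look-alikes. Tin (226,280), scraper (380,158) on its mat.

```bash
cat > h.py <<'E'
import numpy as np,cv2
from scipy.spatial.transform import Rotation as R
from bench import bot
def snap(n):
    s=bot.state(); c=bot.camera(n)
    if n=="wrist":
        T=np.eye(4);T[:3,:3]=R.from_rotvec(s["orientation"]).as_matrix();T[:3,3]=s["tcp_pos"];T=T@c["T_tool_cam"]
    else:
        T=np.eye(4);T[:3,:3]=R.from_rotvec(c["attitude"]).as_matrix();T[:3,3]=c["eye"]
    c["T"]=T;return c
def K(c):
    f=240/np.tan(np.radians(c["fovy"])/2);return np.array([[f,0,c["cx"]],[0,f,c["cy"]],[0,0,1.]])
def rays(c,uv):
    p=cv2.undistortPoints(np.float64(uv).reshape(-1,1,2),K(c),c["dist"])[:,0]
    return np.c_[p[:,0],-p[:,1],-np.ones(len(p))]
def plane(c,uv,z):
    d=rays(c,uv)@c["T"][:3,:3].T;o=c["T"][:3,3]
    return o+d*((z-o[2])/d[:,2])[:,None]
def cloud(c):
    v,u=np.mgrid[:480,:640];d=rays(c,np.c_[u.ravel(),v.ravel()])*c["z_map"].reshape(-1,1)
    return (d@c["T"][:3,:3].T+c["T"][:3,3]).reshape(480,640,3)
def proj(c,P):
    q=(np.atleast_2d(P)-c["T"][:3,3])@c["T"][:3,:3];q=q*[1,-1,-1]
    return cv2.projectPoints(q,np.zeros(3),np.zeros(3),K(c),c["dist"])[0][:,0]
def hsv(c): return cv2.cvtColor(c["image"],cv2.COLOR_RGB2HSV).astype(int)
def blobs(m,amin=40):
    n,l,st,ce=cv2.connectedComponentsWithStats(m.astype(np.uint8))
    return [(l==i) for i in range(1,n) if st[i,4]>=amin]
def rect(P):  # centre, yaw of long side, (long,short) of horizontal points
    (x,y),(w,h),a=cv2.minAreaRect(np.float32(P[:,:2]*1000));a=np.radians(a)
    if w<h:w,h,a=h,w,a+np.pi/2
    return np.round([x,y],1),round((a+np.pi/2)%np.pi-np.pi/2,3),np.round([w,h],1)
def plan(c,m,z):
    v,u=np.nonzero(m);P=plane(c,np.c_[u,v],z);return rect(P),np.round(P[:,:2].mean(0)*1000,1)
E
python3 - <<'E'
from h import *
for n in ["scene","side"]:
    c=snap(n);X=cloud(c);h=hsv(c);H,S,V=h[...,0],h[...,1],h[...,2]
    W=(X[...,0]>0.0)&(X[...,0]<1.0)&(X[...,1]>-1.1)&(X[...,1]<0.6)
    print(n,"base px",proj(c,[[0,0,0],[.156,-.605,.23]]).round())
    masks=dict(blue=((H>105)&(H<120)&(S>150)&(V>90)),red=(((H<4)|(H>174))&(S>190)&(V>110)),green=((H>50)&(H<75)&(S>130)),orange=((H>4)&(H<14)&(S>150)&(V>90)),brass=(H>=14)&(H<24)&(S>170)&(V>150),purple=(H>130)&(H<155)&(S>100),turq=(H>78)&(H<95)&(S>150),white=(S<60)&(V>170))
    for k,m in masks.items():
        for b in blobs(m&W&(X[...,2]<.25),30 if k!="white" else 150):
            v,u=np.nonzero(b);z=np.median(X[b][:,2])
            if len(u)>6000: continue
            print(k,(int(u.mean()),int(v.mean())),len(u),"z",round(z*1000,1),*plan(c,b,z))
E
```

```text
scene base px [[179. 170.]
 [ -9. 308.]]
blue (329, 200) 513 z 48.3 (array([466. , 137.1]), np.float64(-1.537), array([91.2, 62.8])) [467.5 135.3]
blue (211, 386) 97 z 41.1 (array([ 546.3, -437.5]), np.float64(-1.102), array([41.1, 30.7])) [ 551.5 -439.3]
red (378, 161) 143 z 21.0 (array([484. , 379.1]), np.float64(-1.319), array([94. , 40.5])) [491.8 368.5]
red (436, 165) 45 z 117.9 (array([671.7, 360.8]), np.float64(0.622), array([22.8, 18.9])) [671.4 360.8]
red (344, 337) 233 z 58.2 (array([ 728.7, -184.9]), np.float64(-0.975), array([39. , 36.5])) [ 728.7 -185. ]
red (278, 350) 268 z 40.3 (array([ 621.4, -289.5]), np.float64(-1.111), array([46.9, 31. ])) [ 621.5 -289.6]
red (93, 433) 1180 z 78.4 (array([ 451.3, -630.2]), np.float64(-1.568), array([196.3, 117.1])) [ 436.4 -653.7]
red (116, 438) 167 z 78.8 (array([ 483.4, -631.2]), np.float64(1.568), array([137.6,   5.9])) [ 482.9 -632.4]
green (382, 165) 375 z 1.3 (array([489.5, 383.7]), np.float64(-1.327), array([121.7,  83.6])) [501.9 377.3]
green (514, 170) 160 z 71.7 (array([850.3, 519.8]), np.float64(0.002), array([127.2,  23
[... 6659 characters left out ...]
), array([83. , 36.4])) [917.2 233.4]
white (245, 193) 3199 z 50.3 (array([464.8, 150. ]), np.float64(-1.536), array([210.6, 168.1])) [462.6 137.1]
white (220, 273) 349 z 42.3 (array([374.4, -65.3]), np.float64(-0.395), array([49.7, 34.1])) [374.4 -65.4]
white (313, 285) 374 z 42.0 (array([ 546.6, -143.3]), np.float64(0.261), array([50. , 33.8])) [ 546.2 -143.4]
white (485, 391) 1966 z 29.0 (array([ 770.8, -381.8]), np.float64(-1.108), array([234.7, 169.1])) [ 771.9 -415.3]
white (279, 377) 572 z 42.2 (array([ 440.2, -304.2]), np.float64(-1.46), array([49.9, 33.9])) [ 440.2 -304.7]
white (569, 430) 842 z 85.2 (array([ 825.5, -516.4]), np.float64(0.126), array([144.5,  75.1])) [ 835.7 -516.2]
```

```bash
cat >> h.py <<'E'
def to(x,y,z,yaw=None,pos=None,rv=None):
    """print turn & shift totals (tool axes, shares) to reach TCP x,y,z with finger line at yaw (mod pi), tool straight down"""
    s=bot.state();p=s["tcp_pos"];A=R.from_rotvec(s["orientation"]).as_matrix()
    cur=np.arctan2(A[1,1],A[0,1])
    if yaw is None: yaw=cur
    yaw=cur+(yaw-cur+np.pi/2)%np.pi-np.pi/2
    yv=np.array([np.cos(yaw),np.sin(yaw),0]);zv=np.array([0,0,-1.]);B=np.c_[np.cross(yv,zv),yv,zv]
    w=R.from_matrix(A.T@B).as_rotvec()/.15;d=B.T@(np.array([x,y,z])-p)/.04
    print("t",round(s["clock"],1),"tcp",p.round(4),"yaw",round(cur,3),"->",round(yaw,3),"q7",round(s["q"][6],2),"q1",round(s["q"][0],2),"w",round(s["width"],4))
    print("  TURN",w.round(2),"then SHIFT",d.round(3))
E
python3 - <<'E'
from h import *
c=snap("wrist");print(c["T_tool_cam"].round(3),c["fovy"])
ang=.034;m=np.array([.4655,.138])
for n in ["scene","side"]:
    c=snap(n);X=cloud(c);H,S,V=np.moveaxis(hsv(c),2,0)
    L=(X[...,:2]-m)@np.array([[np.cos(ang),-np.sin(ang)],[np.sin(ang),np.cos(ang)]])
    B=(abs(L[...,0])<.1)&(abs(L[...,1])<.11)&(X[...,2]>.03)
    for b in blobs(B&(H<20)&(S>120),8):
        v,u=np.nonzero(b);print(n,"crumb",int(u.mean()),int(v.mean()),len(u),(np.median(L[b],0)*1000).round(),(X[b][:,2].max()*1000).round())
    T=(X[...,2]>.034)&(X[...,2]<.048)&(X[...,0]>.3)&(X[...,0]<.75)&(X[...,1]<-.17)&(X[...,1]>-.56)
    for b in blobs(T,200): 
        v,u=np.nonzero(b);print(n,"top",int(u.mean()),int(v.mean()),rect(X[b]))
    g=(X[...,2]>.045)&(X[...,2]<.09)&(V<60)&(abs(X[...,0]-.48)<.1)&(abs(X[...,1]-.38)<.1)
    print(n,"grip",rect(X[g]),np.median(X[g],0).round(3),X[g][:,2].max())
print("over scraper");to(.55,-.3,.3,.24)
E
```

```text
[[-0.001  0.964  0.265  0.067]
 [ 1.     0.001  0.001  0.001]
 [ 0.001  0.265 -0.964 -0.142]
 [ 0.     0.     0.     1.   ]] 58.26665333988567
scene crumb 341 183 41 [ 2. 58.] 66.0
scene crumb 327 196 37 [-5. -3.] 66.0
scene crumb 343 208 42 [ 55. -15.] 66.0
scene crumb 333 222 41 [ 59. -70.] 67.0
scene top 224 277 (array([ 390.5, -214.9]), np.float64(-0.319), array([49.6, 47.8]))
scene top 214 315 (array([ 441.6, -306.8]), np.float64(-1.459), array([94.3, 66.2]))
scene top 278 352 (array([ 621.4, -291. ]), np.float64(-1.099), array([94.4, 64.7]))
scene top 210 383 (array([ 544.2, -435.9]), np.float64(-1.099), array([94. , 67.1]))
scene grip (array([484.1, 377.7]), np.float64(-1.315), array([68.5, 19.1])) [0.487 0.372 0.065] 0.07181825933493213
side crumb 239 171 44 [-1. 59.] 67.0
side crumb 269 187 48 [ 52. -12.] 67.0
side crumb 242 189 42 [-8. -2.] 66.0
side crumb 277 203 53 [ 57. -68.] 67.0
side top 375 343 (array([ 621.9, -287.5]), np.float64(-1.112), array([92.3, 65.9]))
side top 240 337 (array([ 389.5, -212. ]), np.float64(-0.203), array([51.1, 50.4]))
side top 280 378 (array([ 440.6, -303.9]), np.float64(-1.459), array([92.8, 63.9]))
side top 363 439 (array([ 544.3, -433.3]), np.float64(-1.094), array([92.9, 64.5]))
side grip (array([481.3, 378.7]), np.float64(-1.29), array([65.6, 16.4])) [0.481 0.368 0.066] 0.072685666600386
over scraper
t 0.3 tcp [ 0.1557 -0.6052  0.231 ] yaw -1.319 -> 0.24 q7 -0.15 q1 1.42 w 0.0853
  TURN [ -0.    -0.   -10.39] then SHIFT [ 5.067 11.389 -1.724]
```

```bash
python3 -m creep '[[[0,0,-1],[0,0,-0.2],1],[[0,0,-1],[0,0,-0.2],1],[[0,0,-1],[0,0,-0.2],1],[[0,0,-1],[0,0,-0.2],1],[[0,0,-1],[0,0,-0.2],1],[[0,0,-1],[0,0,-0.2],1],[[0,0,-1],[0,0,-0.2],1],[[0,0,-1],[0,0,-0.2],1],[[0,0,-1],[0,0,0],1],[[0,0,-1],[0,0,0],1],[[0,0,-0.5],[0,0,0],1]]' && python3 -m creep '[[[0,0,0],[0.42,0.95,0],1],[[0,0,0],[0.42,0.95,0],1],[[0,0,0],[0.42,0.95,0],1],[[0,0,0],[0.42,0.95,0],1],[[0,0,0],[0.42,0.95,0],1],[[0,0,0],[0.42,0.95,0],1],[[0,0,0],[0.42,0.95,0],1],[[0,0,0],[0.42,0.95,0],1],[[0,0,0],[0.42,0.95,0],1],[[0,0,0],[0.42,0.95,0],1],[[0,0,0],[0.42,0.95,0],1],[[0,0,0],[0.42,0.95,0],1]]'
python3 -c "
from h import *
to(.50,.33,.25,.255)"
```

```text
clock: 1.45
tcp_pos: [0.1555, -0.6053, 0.2953]
orientation: [-1.913, -2.492, 0.0]
ft_force: [0.2, -0.6, 0.2]
width: 0.0851
grasp_force: 0.0
clock: 2.65
tcp_pos: [0.5469, -0.2938, 0.2953]
orientation: [1.92, 2.486, -0.0]
ft_force: [0.4, -0.2, -0.0]
width: 0.0854
grasp_force: 0.0
t 2.6 tcp [ 0.5469 -0.2938  0.2953] yaw 0.256 -> 0.255 q7 0.41 q1 0.86 w 0.0854
  TURN [-0.  0.  0.] then SHIFT [15.386  2.8    1.133]
```

```bash
python3 -m creep '[[[0,0,0],[0.96,0.175,0],1],[[0,0,0],[0.96,0.175,0],1],[[0,0,0],[0.96,0.175,0],1],[[0,0,0],[0.96,0.175,0],1],[[0,0,0],[0.96,0.175,0],1],[[0,0,0],[0.96,0.175,0],1],[[0,0,0],[0.96,0.175,0],1],[[0,0,0],[0.96,0.175,0],1]]' && python3 -m creep '[[[0,0,0],[0.96,0.175,0.15],1],[[0,0,0],[0.96,0.175,0.15],1],[[0,0,0],[0.96,0.175,0.15],1],[[0,0,0],[0.96,0.175,0.15],1],[[0,0,0],[0.96,0.175,0.15],1],[[0,0,0],[0.96,0.175,0.15],1],[[0,0,0],[0.96,0.175,0.15],1],[[0,0,0],[0.96,0.175,0.15],1],[[0,0,0],[0,0,0],1],[[0,0,0],[0,0,0],1]]'
cat > scr.py <<'E'
from h import *
c=snap("wrist");X=cloud(c);H,S,V=np.moveaxis(hsv(c),2,0)
N=(abs(X[...,0]-.49)<.16)&(abs(X[...,1]-.38)<.16)
for k,m in dict(grip=N&(X[...,2]>.058)&(X[...,2]<.08)&(V<60),foot=N&((H<5)|(H>174))&(S>150)&(X[...,2]>.018)&(X[...,2]<.03),mat=N&(H>50)&(H<75)&(S>120)&(X[...,2]<.012)).items():
    if m.sum()>50: print(k,rect(X[m]),X[m][:,2].max().round(4))
t=(X[...,2]>.05)&(X[...,2]<.2)&(X[...,0]>.53)&(X[...,1]>.3)
for b in blobs(t,300): print("thing",rect(X[b]),X[b][:,2].max())
cv2.imwrite("pics/w.png",c["image"][:,:,::-1])
E
python3 scr.py; python3 -c "
from h import *
to(.4825,.378,.12,.255)"
```

```text
clock: 3.45
tcp_pos: [0.5218, 0.0179, 0.2954]
orientation: [1.92, 2.486, 0.0]
ft_force: [0.8, -0.9, -0.1]
width: 0.0855
grasp_force: 0.0
clock: 4.45
tcp_pos: [0.498, 0.3288, 0.2469]
orientation: [-1.917, -2.489, 0.001]
ft_force: [0.1, -0.6, 0.4]
width: 0.0852
grasp_force: 0.0
grip (array([481.9, 383.1]), np.float64(-1.318), array([68.2, 18.6])) 0.0697
foot (array([482. , 383.4]), np.float64(-1.306), array([95. , 42.7])) 0.0264
mat (array([488.1, 388. ]), np.float64(-1.335), array([124.2,  84.2])) 0.006
thing (array([587.1, 414. ]), np.float64(0.793), array([42.6, 42.3])) 0.06147030525371411
thing (array([666.3, 365.8]), np.float64(1.393), array([56.7, 48.3])) 0.12208856145079339
thing (array([764.8, 335.7]), np.float64(-1.557), array([71.6, 33.4])) 0.08112612615544534
t 4.5 tcp [0.4987 0.3274 0.2471] yaw 0.256 -> 0.255 q7 -0.73 q1 -0.16 w 0.0851
  TURN [-0.    0.01  0.01] then SHIFT [ 1.326 -0.073  3.177]
```

```bash
python3 -m creep '[[[0,0,0],[0.7,-0.03,0.5],1],[[0,0,0],[0.7,-0.03,0.5],1],[[0,0,0],[0,0,0.8],1],[[0,0,0],[0,0,0.8],1],[[0,0,0],[0,0,0.8],1],[[0,0,0],[0,0,0.8],1],[[0,0,0],[0,0,0.6],1],[[0,0,0],[0,0,0.53],1]]' && python3 -m creep '[[[0,0,0],[0,0,0],0],[[0,0,0],[0,0,0],0],[[0,0,0],[0,0,0],0],[[0,0,0],[0,0,0],0],[[0,0,0],[0,0,0],0],[[0,0,0],[0,0,0],0],[[0,0,0],[0,0,0],0],[[0,0,0],[0,0,0],0]]' 60
python3 -c "
from h import *
to(.48,.38,.13)"
```

```text
clock: 5.3
tcp_pos: [0.4833, 0.3791, 0.0329]
orientation: [1.923, 2.483, -0.002]
ft_force: [-0.7, -1.0, -0.1]
width: 0.0855
grasp_force: 0.0
clock: 6.1
tcp_pos: [0.4827, 0.3818, 0.0354]
orientation: [1.919, 2.486, 0.003]
ft_force: [0.2, -0.9, 5.7]
width: 0.0189
grasp_force: 59.6
t 6.1 tcp [0.4827 0.3818 0.0354] yaw 0.256 -> 0.256 q7 -0.98 q1 -0.34 w 0.0189
  TURN [ 0.01 -0.    0.  ] then SHIFT [-0.027 -0.078 -2.364]
```

```bash
python3 -m creep '[[[0,0,0],[0,0,-0.5],0],[[0,0,0],[0,0,-0.8],0],[[0,0,0],[0,0,-0.8],0],[[0,0,0],[0,0,-0.8],0],[[0,0,0.5],[0,0,0],0],[[0,0,0.5],[0,0,0],0],[[0,0,0.48],[0,0,0],0],[[0,0,0],[0,0,0],0]]'
python3 -c "
from h import *
c=snap('wrist');X=cloud(c);H,S,V=np.moveaxis(hsv(c),2,0)
g=(H>50)&(H<75)&(S>120)&(X[...,2]<.012)
if g.sum()>50: print('mat',rect(X[g]))
to(.4188,.0994,.15,.034)"
```

```text
clock: 6.9
tcp_pos: [0.4819, 0.3814, 0.1504]
orientation: [2.184, 2.258, 0.0]
ft_force: [0.0, 0.7, -0.9]
width: 0.0196
grasp_force: 58.9
mat (array([487.9, 388.1]), np.float64(-1.334), array([123.6,  84. ]))
t 7.0 tcp [0.4819 0.3815 0.1504] yaw 0.036 -> 0.034 q7 -1.07 q1 -0.32 w 0.0193
  TURN [0.   0.   0.01] then SHIFT [-6.994 -1.817  0.009]
```

```bash
python3 -m creep '[[[0,0,0],[-0.7,-0.18,0],0],[[0,0,0],[-0.7,-0.18,0],0],[[0,0,0],[-0.7,-0.18,0],0],[[0,0,0],[-0.7,-0.18,0],0],[[0,0,0],[-0.7,-0.18,0],0],[[0,0,0],[-0.7,-0.18,0],0],[[0,0,0],[-0.7,-0.18,0],0],[[0,0,0],[-0.7,-0.18,0],0],[[0,0,0],[-0.7,-0.18,0],0],[[0,0,0],[-0.7,-0.18,0],0],[[0,0,0],[0,0,0],0],[[0,0,0],[0,0,0],0]]'
cat > brd.py <<'E'
from h import *
ang=.034;m=np.array([.4655,.138])
def board(n,save=None):
    c=snap(n);X=cloud(c);H,S,V=np.moveaxis(hsv(c),2,0)
    L=(X[...,:2]-m)@np.array([[np.cos(ang),-np.sin(ang)],[np.sin(ang),np.cos(ang)]])
    B=(L[...,0]>-.09)&(L[...,0]<.21)&(abs(L[...,1])<.12)&(X[...,2]<.085)
    b=B&(H>105)&(H<120)&(S>150)&(V>90)&(X[...,2]>.04)
    if b.sum()>80: print(n,"mark",rect(X[b]),np.median(X[b][:,2]))
    for b in blobs(B&(H>4)&(H<20)&(S>120),10):
        v,u=np.nonzero(b);print(n,"crumb px",int(u.mean()),int(v.mean()),len(u),"L",(np.median(L[b],0)*1000).round(),"z",(X[b][:,2].max()*1000).round())
    if save: cv2.imwrite(save,c["image"][:,:,::-1])
    return c
if __name__=="__main__":
    board("wrist","pics/wb.png");board("side")
    to(.4188,.0994,.083,.034)
E
python3 brd.py
```

```text
clock: 8.15
tcp_pos: [0.4198, 0.0988, 0.1503]
orientation: [2.183, 2.259, 0.001]
ft_force: [0.4, 0.0, -1.0]
width: 0.0192
grasp_force: 58.9
wrist mark (array([465.5, 138.7]), np.float64(-1.541), array([92.9, 65.8])) 0.04970977680288535
wrist crumb px 416 49 1294 L [-0. 62.] z 66.0
wrist crumb px 394 175 540 L [-9. -0.] z 65.0
wrist crumb px 414 172 32 L [2. 3.] z 65.0
wrist crumb px 509 194 912 L [53. -9.] z 65.0
wrist crumb px 502 288 961 L [ 55. -63.] z 65.0
side mark (array([469.3, 141.8]), np.float64(1.53), array([84.4, 54.6])) 0.05060726948892175
side crumb px 240 171 46 L [-0. 59.] z 66.0
side crumb px 269 187 50 L [ 53. -12.] z 67.0
side crumb px 242 190 42 L [-8. -3.] z 65.0
side crumb px 277 204 55 L [ 56. -68.] z 66.0
t 8.2 tcp [0.42   0.1002 0.1504] yaw 0.036 -> 0.034 q7 -0.65 q1 0.24 w 0.0191
  TURN [ 0.01 -0.01  0.01] then SHIFT [-0.019 -0.031  1.684]
```

View pics/wb.png

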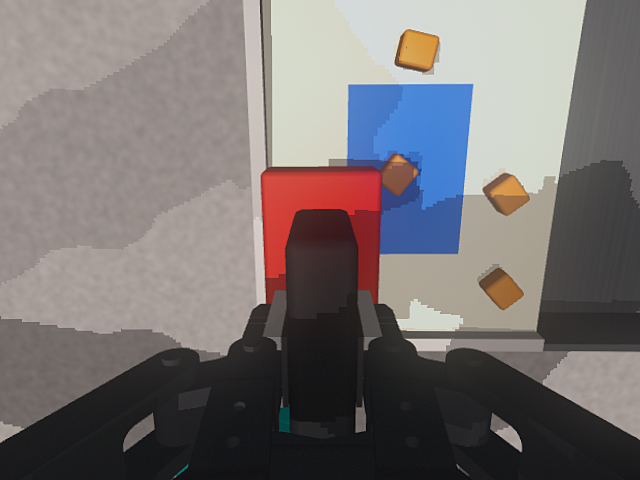

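```bash
python3 -m creep '[[[0,0,0],[0.06,-0.03,0.4],0],[[0,0,0],[0,0,0.4],0],[[0,0,0],[0,0,0.4],0],[[0,0,0],[0,0,0.3],0],[[0,0,0],[0,0,0.19],0],[[0,0,0],[0,0,0],0],[[0,0,0],[0,0,0],0]]' && python3 -m creep '[[[0,0,0],[0,0.15,0],0],[[0,0,0],[0,0.25,0],0],[[0,0,0],[0,0.25,0],0],[[0,0,0],[0,0.25,0],0],[[0,0,0],[0,0.25,0],0],[[0,0,0],[0,0.25,0],0],[[0,0,0],[0,0.25,0],0],[[0,0,0],[0,0.25,0],0],[[0,0,0],[0,0.25,0],0],[[0,0,0],[0,0.25,0],0]]' && python3 -m creep '[[[0,0,0],[0,0.25,0],0],[[0,0,0],[0,0.2,0],0],[[0,0,0],[0,0.2,0],0],[[0,0,0],[0,0.15,0],0],[[0,0,0],[0,0,0],0],[[0,0,0],[0,0,0],0]]'
python3 - <<'E'
from brd import *
board("side");board("scene");board("wrist")
to(.4655+.085,.138-.034,.083,.034)
E
```

```text
clock: 8.95
tcp_pos: [0.4186, 0.1024, 0.0826]
orientation: [-2.181, -2.26, -0.001]
ft_force: [-0.2, -0.6, -1.7]
width: 0.0195
grasp_force: 59.2
clock: 9.95
tcp_pos: [0.5151, 0.1049, 0.0824]
orientation: [-2.183, -2.259, 0.0]
ft_force: [-0.8, -0.8, -1.1]
width: 0.0194
grasp_force: 59.2
clock: 10.55
tcp_pos: [0.546, 0.1059, 0.0824]
orientation: [-2.183, -2.259, 0.0]
ft_force: [-0.7, -0.7, -1.7]
width: 0.0193
grasp_force: 59.1
side mark (array([465.1, 139.1]), np.float64(-1.534), array([89. , 60.7])) 0.050669472628090184
side crumb px 240 171 46 L [-0. 60.] z 67.0
side crumb px 296 213 13 L [ 99. -73.] z 22.0
scene mark (array([466.5, 131.1]), np.float64(-1.527), array([81.8, 64.2])) 0.04812146544442458
scene crumb px 358 224 81 L [103. -11.] z 23.0
scene crumb px 343 240 36 L [ 99. -77.] z 20.0
wrist mark (array([464.8, 138.6]), np.float64(-1.536), array([93.9, 67.5])) 0.049656174187639165
wrist crumb px 97 27 3158 L [ 4. 62.] z 65.0
wrist crumb px 370 164 276 L [102.  12.] z 70.0
t 10.7 tcp [0.5458 0.1059 0.0825] yaw 0.034 -> 0.034 q7 -0.68 q1 0.15 w 0.0194
  TURN [-0.  0.  0.] then SHIFT [-0.052  0.115 -0.012]
```

```bash
python3 - <<'E'
from brd import *
c=snap("wrist")
cv2.imwrite("pics/wc.png",c["image"][:,:,::-1])
E
```

```text
(no output)
```

View pics/wc.png

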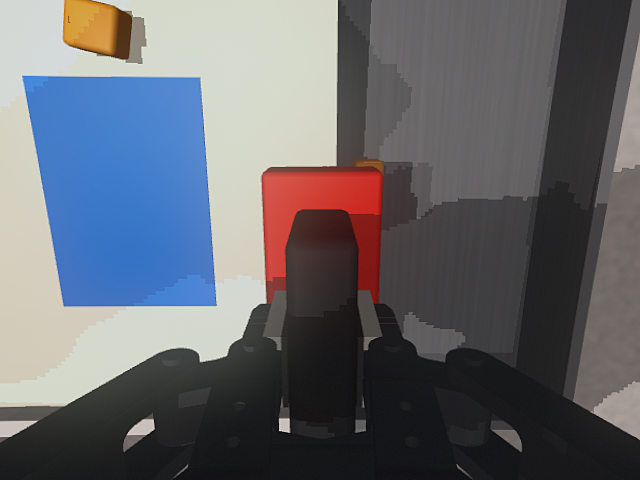

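The scraper foot has passed the board edge and the crumbs lie in the tray beneath it. Only the crumb at the top left, (97,27), remains on the board, near L=(0,60).

```bash
python3 -m creep '[[[0,0,0],[0,0,-0.5],0],[[0,0,0],[0,0,-0.5],0],[[0,0,0],[0.37,-0.64,0],0],[[0,0,0],[0.37,-0.64,0],0],[[0,0,0],[0.37,-0.64,0],0],[[0,0,0],[0.37,-0.64,0],0],[[0,0,0],[0.37,-0.64,0],0],[[0,0,0],[0,0,0.4],0],[[0,0,0],[0,0,0.4],0],[[0,0,0],[0,0,0.2],0],[[0,0,0],[0,0,0],0],[[0,0,0],[0,0,0],0]]' && python3 -m creep '[[[0,0,0],[0,0.15,0],0],[[0,0,0],[0,0.25,0],0],[[0,0,0],[0,0.25,0],0],[[0,0,0],[0,0.25,0],0],[[0,0,0],[0,0.25,0],0],[[0,0,0],[0,0.25,0],0],[[0,0,0],[0,0.25,0],0],[[0,0,0],[0,0.25,0],0],[[0,0,0],[0,0.25,0],0],[[0,0,0],[0,0.25,0],0]]' && python3 -m creep '[[[0,0,0],[0,0.25,0],0],[[0,0,0],[0,0.2,0],0],[[0,0,0],[0,0.2,0],0],[[0,0,0],[0,0.15,0],0],[[0,0,0],[0,0,0],0],[[0,0,0],[0,0,0],0]]' && python3 -m creep '[[[0,0,0],[0,-0.3,0],0],[[0,0,0],[0,-0.3,-0.5],0],[[0,0,0],[0,-0.3,-0.8],0],[[0,0,0],[0,0,-0.8],0],[[0,0,0],[0,0,-0.8],0],[[0,0,0],[0,0,0],0]]'
python3 - <<'E'
from brd import *
board("side");board("scene");board("wrist","pics/wd.png")
to(.486,.384,.19,.24)
E
```

```text
clock: 11.95
tcp_pos: [0.4159, 0.1756, 0.0827]
orientation: [-2.183, -2.259, -0.0]
ft_force: [0.1, -0.0, -1.0]
width: 0.0192
grasp_force: 59.2
clock: 12.95
tcp_pos: [0.5126, 0.1788, 0.0825]
orientation: [-2.183, -2.259, -0.0]
ft_force: [-0.2, 0.5, -1.5]
width: 0.0193
grasp_force: 59.2
clock: 13.55
tcp_pos: [0.5435, 0.1799, 0.0824]
orientation: [-2.183, -2.259, 0.001]
ft_force: [-0.1, 0.1, -1.0]
width: 0.0184
grasp_force: 59.2
clock: 14.15
tcp_pos: [0.509, 0.1802, 0.2027]
orientation: [2.18, 2.257, 0.01]
ft_force: [0.8, 0.3, -2.1]
width: 0.0194
grasp_force: 59.4
side mark (array([464.9, 139.2]), np.float64(-1.519), array([90.3, 61.1])) 0.05065959557931954
side crumb px 281 175 41 L [101.  60.] z 23.0
side crumb px 289 194 80 L [101.  -9.] z 22.0
side crumb px 296 213 18 L [ 97. -74.] z 58.0
scene mark (array([465.5, 137.7]), np.float64(-1.541), array([95.2, 64.6])) 0.048121820727328846
scene crumb px 370 208 41 L [103.  59.] z 23.0
scene crumb px 358 224 79 L [103. -10.] z 22.0
scene crumb px 343 240 36 L [ 97. -77.] z 20.0
wrist mark (array([450.3, 138.2]), np.float64(-1.538), array([94. , 35.1])) 0.04962686373179198
wrist crumb px 398 177 477 L [101.  65.] z 23.0
wrist crumb px 393 263 923 L [100.  -3.] z 21.0
t 14.3 tcp [0.5071 0.1782 0.1979] yaw 0.034 -> 0.24 q7 -0.71 q1 0.09 w 0.0197
  TURN [-0.01  0.01 -1.37] then SHIFT [5.123 0.709 0.198]
```

View pics/wd.png

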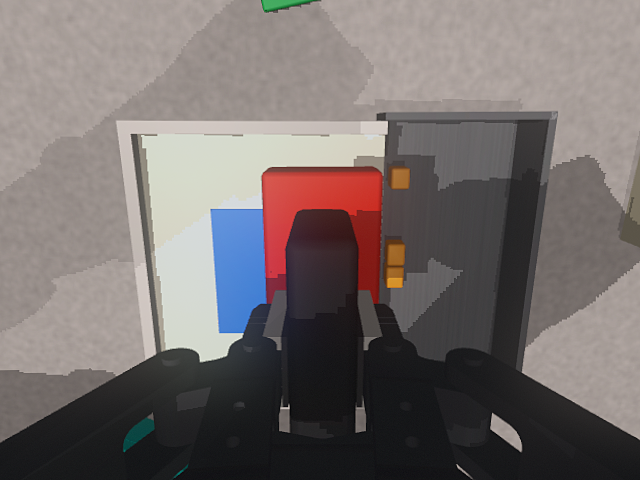

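All four crumbs lie in the tray, at (400,178), (396,253), (395,275) and, from the scene view, (343,240). Returning the scraper.

```bash
python3 -m creep '[[[0,0,-0.7],[0,0,0],0],[[0,0,-0.67],[0,0,0],0],[[0,0,0],[0.74,0.1,0],0],[[0,0,0],[0.74,0.1,0],0],[[0,0,0],[0.74,0.1,0],0],[[0,0,0],[0.74,0.1,0],0],[[0,0,0],[0.74,0.1,0],0],[[0,0,0],[0.74,0.1,0],0],[[0,0,0],[0.7,0.1,0],0],[[0,0,0],[0,0,0],0],[[0,0,0],[0,0,0],0]]'
python3 -c "
from h import *
to(.487,.386,.0365,.24)"
```

```text
clock: 15.4
tcp_pos: [0.4852, 0.385, 0.1966]
orientation: [-1.937, -2.472, 0.005]
ft_force: [-0.4, 0.7, -1.8]
width: 0.0191
grasp_force: 59.2
t 15.4 tcp [0.4852 0.385  0.1966] yaw 0.241 -> 0.24 q7 -0.86 q1 -0.28 w 0.0191
  TURN [-0.02  0.01  0.01] then SHIFT [0.013 0.05  4.004]
```

```bash
python3 -m creep '[[[0,0,0],[0,0.05,0.8],0],[[0,0,0],[0,0,0.8],0],[[0,0,0],[0,0,0.8],0],[[0,0,0],[0,0,0.8],0],[[0,0,0],[0,0,0.5],0],[[0,0,0],[0,0,0.2],0],[[0,0,0],[0,0,0.08],0],[[0,0,0],[0,0,0],0],[[0,0,0],[0,0,0],0],[[0,0,0],[0,0,0],0]]'
python3 -c "
from h import *
to(.487,.386,.0365,.24)"
```

```text
clock: 16.4
tcp_pos: [0.4887, 0.3859, 0.0404]
orientation: [1.94, 2.47, 0.003]
ft_force: [-0.5, -0.2, -2.4]
width: 0.0189
grasp_force: 59.3
t 16.4 tcp [0.4887 0.3859 0.0404] yaw 0.239 -> 0.24 q7 -0.99 q1 -0.34 w 0.0189
  TURN [ 0.01 -0.   -0.  ] then SHIFT [ 0.012 -0.04   0.098]
```

```bash
python3 -m creep '[[[0,0,0],[0,0,0.06],0],[[0,0,0],[0,0,0.05],0],[[0,0,0],[0,0,0],0]]' && python3 -m creep '[[[0,0,0],[0,0,0],1],[[0,0,0],[0,0,0],1],[[0,0,0],[0,0,0],1],[[0,0,0],[0,0,0],1],[[0,0,0],[0,0,0],1],[[0,0,0],[0,0,-0.5],1],[[0,0,0],[0,0,-0.8],1],[[0,0,0],[0,0,-0.8],1],[[0,0,0],[0,0,-0.9],1],[[0,0,0],[-0.5,0,-0.9],1],[[0,0,0],[-0.9,0,-0.9],1],[[0,0,0],[-0.2,0,-0.5],1]]'
python3 scr.py; python3 -c "
from h import *
to(.486,-.26,.25,.11)"
```

```text
clock: 16.7
tcp_pos: [0.4884, 0.3856, 0.0354]
orientation: [1.94, 2.47, 0.001]
ft_force: [-0.6, -0.8, 2.7]
width: 0.0194
grasp_force: 59.9
clock: 17.9
tcp_pos: [0.5053, 0.3207, 0.2489]
orientation: [1.943, 2.465, 0.002]
ft_force: [0.7, -0.3, 0.3]
width: 0.085
grasp_force: 0.0
grip (array([473.5, 348.4]), np.float64(-1.332), array([67.7, 19.7])) 0.0692
foot (array([473. , 348.2]), np.float64(-1.334), array([94.8, 43.1])) 0.028
mat (array([488.1, 387.7]), np.float64(-1.334), array([123.4,  84.3])) 0.0087
thing (array([587.3, 413.7]), np.float64(0.219), array([42.7, 41.9])) 0.061789033982285024
thing (array([666. , 365.7]), np.float64(1.428), array([56.5, 48. ])) 0.12166306734929566
thing (array([765.5, 339.9]), np.float64(-1.546), array([80.7, 36.1])) 0.08091484175749508
t 17.9 tcp [0.5059 0.3216 0.2514] yaw 0.235 -> 0.11 q7 -0.73 q1 -0.15 w 0.0855
  TURN [ 0.04 -0.    0.83] then SHIFT [-14.398  -2.091   0.035]
```

Scraper was knocked about 40 mm along the mat (y offset −42 mm, outside 35). Mend it.

```bash
python3 -c "
from h import *
to(.4735,.3465,.036,.237)"
```

```text
t 17.9 tcp [0.5059 0.3216 0.2514] yaw 0.235 -> 0.237 q7 -0.73 q1 -0.15 w 0.0855
  TURN [ 0.04  0.   -0.01] then SHIFT [ 0.795 -0.642  5.385]
```

```bash
python3 -m creep '[[[0,0,0],[0.4,-0.32,0.4],1],[[0,0,0],[0.4,-0.32,0.5],1],[[0,0,0],[0,0,0.9],1],[[0,0,0],[0,0,0.9],1],[[0,0,0],[0,0,0.9],1],[[0,0,0],[0,0,0.8],1],[[0,0,0],[0,0,0.6],1],[[0,0,0],[0,0,0.35],1],[[0,0,0],[0,0,0],1]]' && python3 -m creep '[[[0,0,0],[0,0,0],0],[[0,0,0],[0,0,0],0],[[0,0,0],[0,0,0],0],[[0,0,0],[0,0,0],0],[[0,0,0],[0,0,0],0],[[0,0,0],[0,0,0],0],[[0,0,0],[0,0,0],0],[[0,0,0],[0,0,-0.2],0],[[0,0,0],[0,0,0],0]]' 60
python3 -c "
from h import *
to(.486,.385,.036,.237)"
```

```text
clock: 18.85
tcp_pos: [0.4698, 0.3484, 0.0306]
orientation: [-1.939, -2.471, 0.005]
ft_force: [-0.8, -0.9, 0.1]
width: 0.0852
grasp_force: 0.0
clock: 19.75
tcp_pos: [0.4708, 0.3493, 0.041]
orientation: [-1.94, -2.471, -0.001]
ft_force: [0.0, 0.3, -1.2]
width: 0.0198
grasp_force: 60.8
t 19.8 tcp [0.4708 0.3493 0.041 ] yaw 0.24 -> 0.237 q7 -0.99 q1 -0.3 w 0.0198
  TURN [ 0.   -0.    0.02] then SHIFT [0.779 0.579 0.125]
```

```bash
python3 -m creep '[[[0,0,0],[0.4,0.25,0],0],[[0,0,0],[0.4,0.25,0],0],[[0,0,0],[0,0,0],0],[[0,0,0],[0,0,0.1],0],[[0,0,0],[0,0,0.08],0],[[0,0,0],[0,0,0.02],0],[[0,0,0],[0,0,0],0]]' && python3 -m creep '[[[0,0,0],[0,0,0],1],[[0,0,0],[0,0,0],1],[[0,0,0],[0,0,0],1],[[0,0,0],[0,0,0],1],[[0,0,0],[0,0,0],1],[[0,0,0],[0,0,-0.5],1],[[0,0,0],[0,0,-0.8],1],[[0,0,0],[0,0,-0.8],1],[[0,0,0],[0,0,-0.9],1],[[0,0,0],[-0.5,0,-0.9],1],[[0,0,0],[-0.9,0,-0.9],1],[[0,0,0],[-0.2,0,-0.5],1]]'
python3 scr.py; python3 -c "
from h import *
to(.486,-.26,.27,.11)"
```

```text
clock: 20.45
tcp_pos: [0.4824, 0.3838, 0.0329]
orientation: [1.94, 2.47, -0.001]
ft_force: [-1.7, -3.0, 7.4]
width: 0.0192
grasp_force: 62.2
clock: 21.65
tcp_pos: [0.4996, 0.3201, 0.2461]
orientation: [1.943, 2.465, 0.002]
ft_force: [0.9, 0.1, -0.0]
width: 0.0855
grasp_force: 0.0
grip (array([482.9, 382.6]), np.float64(-1.331), array([68.5, 19. ])) 0.0704
foot (array([482.9, 382.1]), np.float64(-1.335), array([94.6, 42.7])) 0.0258
mat (array([488.2, 388. ]), np.float64(-1.331), array([123.9,  84.3])) 0.0063
thing (array([587.2, 413.6]), np.float64(0.053), array([42.7, 41.9])) 0.06158524537588134
thing (array([665.1, 365.5]), np.float64(1.491), array([56.4, 46.8])) 0.12131010517898133
thing (array([750., 331.]), np.float64(-1.486), array([62. ,  7.1])) 0.08098763421223498
t 21.7 tcp [0.5004 0.3209 0.2486] yaw 0.235 -> 0.11 q7 -0.74 q1 -0.15 w 0.0849
  TURN [ 0.04 -0.    0.83] then SHIFT [-14.395  -1.951  -0.534]
```

```bash
python3 -c "
import cv2
a=cv2.imread('pics/side0.png')[255:480,180:440];cv2.imwrite('pics/crop.png',cv2.resize(a,None,fx=2.3,fy=2.3,interpolation=cv2.INTER_CUBIC))"
python3 -m creep '[[[0,0,0.4],[0,0,-0.5],1],[[0,0,0.43],[0,0,0],1],[[0,0,0],[-0.9,-0.12,0],1],[[0,0,0],[-0.9,-0.12,0],1],[[0,0,0],[-0.9,-0.12,0],1],[[0,0,0],[-0.9,-0.12,0],1],[[0,0,0],[-0.9,-0.12,0],1],[[0,0,0],[-0.9,-0.12,0],1],[[0,0,0],[-0.9,-0.12,0],1],[[0,0,0],[-0.9,-0.12,0],1]]' && python3 -m creep '[[[0,0,0],[-0.9,-0.12,0],1],[[0,0,0],[-0.9,-0.12,0],1],[[0,0,0],[-0.9,-0.12,0],1],[[0,0,0],[-0.9,-0.12,0],1],[[0,0,0],[-0.9,-0.12,0],1],[[0,0,0],[-0.9,-0.12,0],1],[[0,0,0],[-0.9,-0.12,0],1],[[0,0,0],[-0.9,-0.12,0],1],[[0,0,0],[0,0,0],1],[[0,0,0],[0,0,0],1]]'
cat > car.py <<'E'
from h import *
import sys
c=snap("wrist");X=cloud(c)
T=(X[...,2]>.034)&(X[...,2]<.05)&(X[...,1]<-.03)&(X[...,1]>-.6)&(X[...,0]<.8)
for b in blobs(T,2000):
    v,u=np.nonzero(b);r=rect(X[b]);print("top px",int(u.mean()),int(v.mean()),np.median(c["image"][b],0),r,"short yaw",round(r[1]+np.pi/2,3),"edge" if (u.min()<2 or u.max()>637 or v.min()<2 or v.max()>477) else "")
E
python3 car.py; python3 -c "
from h import *
to(.4405,-.305,.2,.112)"
```

```text
clock: 22.7
tcp_pos: [0.4922, 0.0315, 0.2635]
orientation: [2.09, 2.346, 0.0]
ft_force: [0.4, -0.8, 0.7]
width: 0.0856
grasp_force: 0.0
clock: 23.7
tcp_pos: [0.4871, -0.2581, 0.263]
orientation: [-2.091, -2.343, -0.001]
ft_force: [0.3, 1.2, -0.3]
width: 0.0855
grasp_force: 0.0
top px 413 66 [168.  94. 185.] (array([ 546.7, -144.1]), np.float64(0.279), array([92.2, 64.2])) short yaw 1.85 
top px 210 133 [164. 126.  50.] (array([ 389.4, -212.6]), np.float64(-1.311), array([51.5, 50.5])) short yaw 0.26 
top px 468 250 [164. 127.  84.] (array([ 622. , -288.9]), np.float64(-1.103), array([92.8, 64.7])) short yaw 0.468 
top px 263 245 [211. 193. 141.] (array([ 440.2, -305. ]), np.float64(-1.46), array([91.6, 65.1])) short yaw 0.111 
top px 360 384 [210. 179. 124.] (array([ 544.8, -433.7]), np.float64(-1.099), array([93.2, 64.1])) short yaw 0.472 
t 23.8 tcp [ 0.4875 -0.2568  0.2633] yaw 0.116 -> 0.112 q7 0.28 q1 0.88 w 0.0849
  TURN [ 0.   -0.01  0.02] then SHIFT [-1.066 -1.302  1.583]
```

View pics/crop.png

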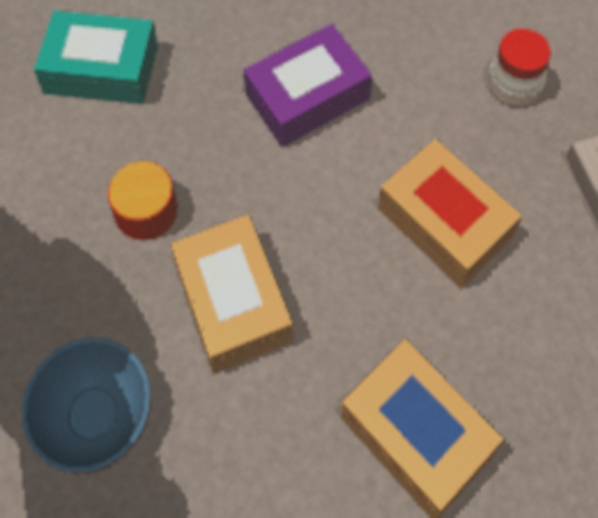

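Crop: kraft cartons with red (450,200), white (230,282) and blue (422,420) stickers fit the description; the purple (308,72) and turquoise (95,45) ones are the excluded look-alikes.

```bash
python3 - <<'E'
from h import *
for n in("side","scene"):
    X=cloud(snap(n))
    m=(X[...,2]>.01)&(X[...,2]<.3)&(X[...,0]>.2)&(X[...,0]<.405)&(X[...,1]<-.24)&(X[...,1]>-.5)
    print(n,X[m].max(0).round(3),X[m].min(0).round(3),rect(X[m]))
to(.4403,-.305,.012,.111)
E
```

```text
side [ 0.405 -0.264  0.041] [ 0.28  -0.402  0.01 ] (array([ 355.4, -340.9]), np.float64(0.498), array([158.9,  88.4]))
scene [ 0.368 -0.316  0.145] [ 0.2  -0.5   0.01] (array([ 277.4, -412.2]), np.float64(0.905), array([228.5,  97.9]))
t 23.9 tcp [ 0.4877 -0.256   0.2637] yaw 0.117 -> 0.111 q7 0.28 q1 0.88 w 0.0851
  TURN [ 0.   -0.    0.04] then SHIFT [-1.085 -1.314  6.292]
```

```bash
python3 -m creep '[[[0,0,0.04],[-0.54,-0.66,0.6],0.93],[[0,0,0],[-0.54,-0.65,0.8],0.93],[[0,0,0],[0,0,0.9],0.93],[[0,0,0],[0,0,0.9],0.93],[[0,0,0],[0,0,0.8],0.93],[[0,0,0],[0,0,0.7],0.93],[[0,0,0],[0,0,0.6],0.93],[[0,0,0],[0,0,0.5],0.93],[[0,0,0],[0,0,0.3],0.93],[[0,0,0],[0,0,0.1],0.93],[[0,0,0],[0,0,0],0.93]]' && python3 -m creep '[[[0,0,0],[0,0,0],0],[[0,0,0],[0,0,0],0],[[0,0,0],[0,0,0],0],[[0,0,0],[0,0,0],0],[[0,0,0],[0,0,0],0],[[0,0,0],[0,0,0],0]]' 60
python3 -c "
from h import *
to(.4403,-.305,.012,.111)"
```

```text
clock: 24.95
tcp_pos: [0.4405, -0.306, 0.0157]
orientation: [-2.096, -2.34, -0.0]
ft_force: [-0.5, 0.3, 0.1]
width: 0.0797
grasp_force: 0.0
clock: 25.55
tcp_pos: [0.4408, -0.3067, 0.0169]
orientation: [2.096, 2.338, 0.0]
ft_force: [-0.8, 1.5, 6.4]
width: 0.0629
grasp_force: 66.5
t 25.6 tcp [ 0.4408 -0.3067  0.0169] yaw 0.109 -> 0.111 q7 0.16 q1 0.87 w 0.0629
  TURN [ 0.01  0.01 -0.01] then SHIFT [ 0.043 -0.008  0.122]
```

```bash
python3 -m creep '[[[0,0,0],[0,0,-0.4],0],[[0,0,0],[0,0,-0.8],0],[[0,0,0],[0,0,-0.9],0],[[0,0,0],[0,0,-0.9],0],[[0,0,0.25],[0,0,-0.6],0],[[0,0,0.25],[0,0,0],0],[[0,0,0],[0,0,0],0],[[0,0,0],[0,0,0],0]]'
python3 -c "
from h import *
to(.4655,.137,.16,.033)"
```

```text
clock: 26.35
tcp_pos: [0.4397, -0.3065, 0.1595]
orientation: [-2.182, -2.26, 0.001]
ft_force: [0.3, 0.0, -1.1]
width: 0.0626
grasp_force: 66.3
t 26.4 tcp [ 0.4397 -0.3065  0.1595] yaw 0.035 -> 0.033 q7 0.25 q1 0.96 w 0.0626
  TURN [-0.    0.    0.01] then SHIFT [ 1.1061e+01  1.0110e+00 -1.1000e-02]
```

```bash
python3 -m creep '[[[0,0,0],[0.5,0.04,0],0],[[0,0,0],[0.96,0.09,0],0],[[0,0,0],[0.96,0.09,0],0],[[0,0,0],[0.96,0.09,0],0],[[0,0,0],[0.96,0.09,0],0],[[0,0,0],[0.96,0.09,0],0],[[0,0,0],[0.96,0.09,0],0],[[0,0,0],[0.96,0.09,0],0],[[0,0,0],[0.96,0.09,0],0],[[0,0,0],[0.96,0.09,0],0],[[0,0,0],[0.96,0.09,0],0],[[0,0,0],[0.96,0.08,0],0]]' && python3 -m creep '[[[0,0,0],[0,0,0],0],[[0,0,0],[0,0,0],0],[[0,0,0],[0,0,0],0]]'
python3 -c "
from h import *
to(.4655,.137,.0675,.033)"
```

```text
clock: 27.55
tcp_pos: [0.4654, 0.1384, 0.159]
orientation: [-2.182, -2.259, 0.002]
ft_force: [1.0, -0.1, -0.7]
width: 0.0629
grasp_force: 66.3
clock: 27.85
tcp_pos: [0.4655, 0.1358, 0.159]
orientation: [-2.184, -2.258, 0.003]
ft_force: [0.8, -0.3, -1.3]
width: 0.0627
grasp_force: 66.2
t 27.9 tcp [0.4655 0.1358 0.159 ] yaw 0.034 -> 0.033 q7 -0.66 q1 0.12 w 0.0627
  TURN [-0.01  0.01  0.  ] then SHIFT [ 0.029 -0.     2.288]
```

```bash
python3 -m creep '[[[0,0,0],[0.03,0,0.5],0],[[0,0,0],[0,0,0.6],0],[[0,0,0],[0,0,0.5],0],[[0,0,0],[0,0,0.4],0],[[0,0,0],[0,0,0.2],0],[[0,0,0],[0,0,0.08],0],[[0,0,0],[0,0,0],0],[[0,0,0],[0,0,0],0]]'
python3 -c "
from h import *
to(.4655,.137,.0665,.033)"
```

```text
clock: 28.65
tcp_pos: [0.4663, 0.1381, 0.069]
orientation: [2.183, 2.258, 0.001]
ft_force: [0.0, 0.2, -0.9]
width: 0.0627
grasp_force: 66.3
t 28.6 tcp [0.4663 0.1381 0.069 ] yaw 0.034 -> 0.033 q7 -0.79 q1 0.03 w 0.0627
  TURN [ 0.01 -0.    0.  ] then SHIFT [-0.027 -0.021  0.064]
```

```bash
python3 -m creep '[[[0,0,0],[-0.02,-0.02,0.06],0],[[0,0,0],[0,0,0.02],0],[[0,0,0],[0,0,0],0],[[0,0,0],[0,0,0],0.93],[[0,0,0],[0,0,0],0.93],[[0,0,0],[0,0,0],0.93],[[0,0,0],[0,0,-0.4],0.93],[[0,0,0],[0,0,-0.9],0.93],[[0,0,0],[0,0,-0.9],0.93],[[0,0,0],[0,0,-0.9],0.93],[[0,0,0],[-0.5,0,-0.9],0.93],[[0,0,0],[-0.5,0,0],0.93]]'
cat > col.py <<'E'
from h import *
import sys
lev=float(sys.argv[1])
for n in ("wrist","side","scene"):
    c=snap(n);X=cloud(c)
    T=(abs(X[...,2]-lev)<.008)&(abs(X[...,0]-.4655)<.09)&(abs(X[...,1]-.1386)<.09)
    for b in blobs(T,150):
        v,u=np.nonzero(b);print(n,"coltop px",int(u.mean()),int(v.mean()),rect(X[b]),"z",np.median(X[b][:,2]).round(4))
E
python3 col.py .092; python3 -c "
from h import *
to(.6218,-.2885,.25,.466)"
```

```text
clock: 29.85
tcp_pos: [0.4684, 0.0986, 0.2294]
orientation: [2.179, 2.258, 0.01]
ft_force: [1.1, -0.7, -0.2]
width: 0.0792
grasp_force: 0.0
wrist coltop px 318 158 (array([465.8, 138.8]), np.float64(-1.536), array([91.7, 64.9])) z 0.0912
side coltop px 244 180 (array([466.7, 139.2]), np.float64(-1.532), array([95.7, 64.4])) z 0.0918
scene coltop px 329 190 (array([465.5, 137. ]), np.float64(-1.538), array([94.5, 65.8])) z 0.0895
t 30.0 tcp [0.4665 0.0961 0.2253] yaw 0.031 -> 0.466 q7 -0.51 q1 0.25 w 0.0796
  TURN [ 0.   0.  -2.9] then SHIFT [-10.335  -0.851  -0.619]
```

```bash
python3 -m creep '[[[0,0,-0.97],[0,0,-0.2],0.93],[[0,0,-0.97],[0,0,-0.2],0.93],[[0,0,-0.96],[0,0,0],0.93],[[0,0,0],[-0.94,-0.08,0],0.93],[[0,0,0],[-0.94,-0.08,0],0.93],[[0,0,0],[-0.94,-0.08,0],0.93],[[0,0,0],[-0.94,-0.08,0],0.93],[[0,0,0],[-0.94,-0.08,0],0.93],[[0,0,0],[-0.94,-0.08,0],0.93],[[0,0,0],[-0.94,-0.08,0],0.93],[[0,0,0],[-0.94,-0.08,0],0.93]]' && python3 -m creep '[[[0,0,0],[-0.9,-0.07,0],0.93],[[0,0,0],[-0.9,-0.07,0],0.93],[[0,0,0],[-0.9,-0.07,0],0.93],[[0,0,0],[0,0,0],0.93],[[0,0,0],[0,0,0],0.93]]'
python3 car.py;python3 -c "
from h import *
to(.6218,-.2885,.013,.466)"
```

```text
clock: 31.1
tcp_pos: [0.5801, -0.1826, 0.2401]
orientation: [-1.642, -2.676, -0.001]
ft_force: [0.6, 0.1, 0.5]
width: 0.0791
grasp_force: 0.0
clock: 31.6
tcp_pos: [0.6211, -0.2818, 0.2394]
orientation: [-1.643, -2.674, -0.002]
ft_force: [-0.2, 0.7, 1.1]
width: 0.0796
grasp_force: 0.0
top px 318 19 [163.  93. 177.] (array([ 551.2, -159.4]), np.float64(0.284), array([91.8, 33.4])) short yaw 1.855 edge
top px 319 212 [172. 137.  93.] (array([ 621.9, -288.7]), np.float64(-1.102), array([91.8, 64.8])) short yaw 0.469 
top px 155 295 [213. 184. 127.] (array([ 538.9, -422.5]), np.float64(-1.091), array([66.9, 64.9])) short yaw 0.48 
t 31.6 tcp [ 0.6211 -0.2806  0.24  ] yaw 0.471 -> 0.466 q7 0.53 q1 0.74 w 0.0794
  TURN [-0.   -0.02  0.03] then SHIFT [-0.184 -0.072  5.676]
```

```bash
python3 -m creep '[[[0,0,0],[-0.18,-0.07,0.5],0.93],[[0,0,0],[0,0,0.8],0.93],[[0,0,0],[0,0,0.9],0.93],[[0,0,0],[0,0,0.9],0.93],[[0,0,0],[0,0,0.8],0.93],[[0,0,0],[0,0,0.7],0.93],[[0,0,0],[0,0,0.5],0.93],[[0,0,0],[0,0,0.35],0.93],[[0,0,0],[0,0,0.15],0.93],[[0,0,0],[0,0,0],0.93]]' && python3 -m creep '[[[0,0,0],[0,0,0],0],[[0,0,0],[0,0,0],0],[[0,0,0],[0,0,0],0],[[0,0,0],[0,0,0],0],[[0,0,0],[0,0,0],0],[[0,0,0],[0,0,0],0]]' 60 && python3 -m creep '[[[0,0,0],[0,0,-0.4],0],[[0,0,0],[0,0,-0.8],0],[[0,0,0],[0,0,-0.9],0],[[0,0,0],[0,0,-0.9],0],[[0,0,0.7],[0,0,-0.9],0],[[0,0,0.8],[0,0,-0.6],0],[[0,0,0.7],[0,0,0],0],[[0,0,0.7],[0,0,0],0],[[0,0,0],[0,0,0],0],[[0,0,0],[0,0,0],0]]'
python3 -c "
from h import *
to(.466,.138,.2,.034)"
```

```text
clock: 32.65
tcp_pos: [0.6216, -0.2894, 0.017]
orientation: [-1.643, -2.677, -0.0]
ft_force: [0.3, -0.7, 0.3]
width: 0.0793
grasp_force: 0.0
clock: 33.25
tcp_pos: [0.6227, -0.2904, 0.0189]
orientation: [1.643, 2.675, 0.001]
ft_force: [-0.6, 0.8, 6.0]
width: 0.0625
grasp_force: 68.1
clock: 34.25
tcp_pos: [0.6214, -0.2903, 0.1977]
orientation: [2.18, 2.262, -0.0]
ft_force: [0.0, -0.1, -1.4]
width: 0.0622
grasp_force: 67.2
t 34.2 tcp [ 0.6214 -0.2903  0.1977] yaw 0.037 -> 0.034 q7 0.15 q1 0.7 w 0.0622
  TURN [-0.    0.    0.02] then SHIFT [10.832 -3.52  -0.057]
```

```bash
python3 -m creep '[[[0,0,0],[0.45,-0.15,0],0],[[0,0,0],[0.9,-0.29,0],0],[[0,0,0],[0.94,-0.31,0],0],[[0,0,0],[0.94,-0.31,0],0],[[0,0,0],[0.94,-0.31,0],0],[[0,0,0],[0.94,-0.31,0],0],[[0,0,0],[0.94,-0.31,0],0],[[0,0,0],[0.94,-0.31,0],0],[[0,0,0],[0.94,-0.31,0],0],[[0,0,0],[0.94,-0.31,0],0],[[0,0,0],[0.94,-0.31,0],0],[[0,0,0],[0.94,-0.31,0],0]]' && python3 -m creep '[[[0,0,0],[0,0,0],0],[[0,0,0],[0,0,0],0],[[0,0,0],[0,0,0],0]]'
python3 -c "
from h import *
to(.4655,.1375,.111,.034)"
```

```text
clock: 35.45
tcp_pos: [0.4647, 0.136, 0.1975]
orientation: [2.18, 2.262, 0.0]
ft_force: [-0.0, 0.1, -1.8]
width: 0.063
grasp_force: 67.2
clock: 35.75
tcp_pos: [0.4658, 0.1336, 0.1972]
orientation: [2.183, 2.259, -0.001]
ft_force: [0.6, 0.1, -1.5]
width: 0.0626
grasp_force: 67.2
t 35.8 tcp [0.4658 0.1336 0.1972] yaw 0.034 -> 0.034 q7 -0.6 q1 0.14 w 0.0626
  TURN [-0.  0.  0.] then SHIFT [ 0.098 -0.005  2.154]
```

```bash
python3 -m creep '[[[0,0,0],[0.08,0,0.5],0],[[0,0,0],[0,0,0.6],0],[[0,0,0],[0,0,0.5],0],[[0,0,0],[0,0,0.3],0],[[0,0,0],[0,0,0.15],0],[[0,0,0],[0,0,0.04],0],[[0,0,0],[0,0,0],0],[[0,0,0],[0,0,0],0]]'
python3 -c "
from h import *
to(.4655,.1375,.111,.034)"
```

```text
clock: 36.55
tcp_pos: [0.4659, 0.1379, 0.1143]
orientation: [2.183, 2.258, 0.002]
ft_force: [-0.7, 0.6, -1.7]
width: 0.0629
grasp_force: 67.3
t 36.5 tcp [0.4659 0.1379 0.1143] yaw 0.034 -> 0.034 q7 -0.72 q1 0.07 w 0.0629
  TURN [ 0.01 -0.   -0.  ] then SHIFT [-0.01  -0.01   0.082]
```

```bash
python3 -m creep '[[[0,0,0],[0,0,0.06],0],[[0,0,0],[0,0,0.03],0],[[0,0,0],[0,0,0],0],[[0,0,0],[0,0,0],0.93],[[0,0,0],[0,0,0],0.93],[[0,0,0],[0,0,0],0.93],[[0,0,0],[0,0,-0.4],0.93],[[0,0,0],[0,0,-0.9],0.93],[[0,0,0],[0,0,-0.9],0.93],[[0,0,0],[0,0,-0.9],0.93],[[0,0,0],[-0.5,0,-0.5],0.93],[[0,0,0],[-0.5,0,0],0.93]]'
python3 col.py .134; python3 -c "
from h import *
to(.5447,-.4336,.25,.472)"
```

```text
clock: 37.75
tcp_pos: [0.4681, 0.0986, 0.257]
orientation: [2.179, 2.258, 0.007]
ft_force: [0.1, -0.5, 0.4]
width: 0.0797
grasp_force: 0.0
wrist coltop px 319 159 (array([465.7, 139.2]), np.float64(-1.537), array([92.2, 64.9])) z 0.1332
side coltop px 242 166 (array([466.1, 140.1]), np.float64(-1.534), array([94.4, 63.9])) z 0.1338
scene coltop px 329 179 (array([465.9, 137.6]), np.float64(-1.521), array([95.7, 65.9])) z 0.1316
t 37.9 tcp [0.4668 0.0966 0.254 ] yaw 0.031 -> 0.472 q7 -0.47 q1 0.25 w 0.0794
  TURN [ 0.    0.   -2.94] then SHIFT [-12.692  -4.293   0.101]
```

```bash
python3 -m creep '[[[0,0,-0.98],[0,0,0],0.93],[[0,0,-0.98],[0,0,0],0.93],[[0,0,-0.98],[0,0,0],0.93],[[0,0,0],[-0.9,-0.31,0],0.93],[[0,0,0],[-0.9,-0.31,0],0.93],[[0,0,0],[-0.9,-0.31,0],0.93],[[0,0,0],[-0.9,-0.31,0],0.93],[[0,0,0],[-0.9,-0.31,0],0.93],[[0,0,0],[-0.9,-0.31,0],0.93],[[0,0,0],[-0.9,-0.31,0],0.93],[[0,0,0],[-0.9,-0.31,0],0.93]]' && python3 -m creep '[[[0,0,0],[-0.9,-0.31,0],0.93],[[0,0,0],[-0.9,-0.31,0],0.93],[[0,0,0],[-0.9,-0.31,0],0.93],[[0,0,0],[-0.9,-0.3,0],0.93],[[0,0,0],[-0.9,-0.3,0],0.93],[[0,0,0],[0.8,0.25,0],0.93],[[0,0,0],[0,0,0],0.93],[[0,0,0],[0,0,0],0.93]]'
python3 car.py;python3 -c "
from h import *
to(.5447,-.4336,.013,.47)"
```

```text
clock: 39.0
tcp_pos: [0.5106, -0.204, 0.2535]
orientation: [-1.634, -2.682, -0.001]
ft_force: [0.3, -1.0, 0.1]
width: 0.0795
grasp_force: 0.0
clock: 39.8
tcp_pos: [0.5332, -0.3569, 0.2534]
orientation: [-1.633, -2.683, -0.002]
ft_force: [0.1, 0.2, -0.5]
width: 0.0793
grasp_force: 0.0
top px 293 283 [212. 185. 134.] (array([ 544.8, -434.4]), np.float64(-1.089), array([92.7, 64.8])) short yaw 0.482 
t 39.9 tcp [ 0.5329 -0.3578  0.2536] yaw 0.476 -> 0.47 q7 0.73 q1 0.92 w 0.0792
  TURN [-0.   -0.    0.04] then SHIFT [-1.822 -0.596  6.014]
```

```bash
python3 -m creep '[[[0,0,0],[-0.9,-0.3,0.3],0.93],[[0,0,0],[-0.92,-0.3,0.5],0.93],[[0,0,0],[0,0,0.9],0.93],[[0,0,0],[0,0,0.9],0.93],[[0,0,0],[0,0,0.9],0.93],[[0,0,0],[0,0,0.8],0.93],[[0,0,0],[0,0,0.7],0.93],[[0,0,0],[0,0,0.5],0.93],[[0,0,0],[0,0,0.3],0.93],[[0,0,0],[0,0,0.15],0.93],[[0,0,0],[0,0,0],0.93]]' && python3 -m creep '[[[0,0,0],[0,0,0],0],[[0,0,0],[0,0,0],0],[[0,0,0],[0,0,0],0],[[0,0,0],[0,0,0],0],[[0,0,0],[0,0,0],0],[[0,0,0],[0,0,0],0]]' 60 && python3 -m creep '[[[0,0,0],[0,0,-0.4],0],[[0,0,0],[0,0,-0.8],0],[[0,0,0],[0,0,-0.9],0],[[0,0,0],[0,0,-0.9],0],[[0,0,0.7],[0,0,-0.9],0],[[0,0,0.8],[0,0,-0.9],0],[[0,0,0.7],[0,0,-0.7],0],[[0,0,0.7],[0,0,0],0],[[0,0,0],[0,0,0],0],[[0,0,0],[0,0,0],0]]'
python3 -c "
from h import *
to(.4655,.1375,.235,.034)"
```

```text
clock: 40.95
tcp_pos: [0.5444, -0.4344, 0.0157]
orientation: [-1.636, -2.681, -0.0]
ft_force: [-0.2, 1.0, -0.1]
width: 0.0798
grasp_force: 0.0
clock: 41.55
tcp_pos: [0.5453, -0.4348, 0.0176]
orientation: [1.635, 2.68, -0.0]
ft_force: [-0.5, -0.4, 6.9]
width: 0.0627
grasp_force: 68.4
clock: 42.55
tcp_pos: [0.5438, -0.4341, 0.2359]
orientation: [-2.172, -2.268, 0.001]
ft_force: [-0.6, -0.2, -3.1]
width: 0.063
grasp_force: 67.6
t 42.5 tcp [ 0.5438 -0.4341  0.2359] yaw 0.043 -> 0.034 q7 0.44 q1 0.9 w 0.063
  TURN [-0.01 -0.    0.06] then SHIFT [14.348 -1.47   0.022]
```

```bash
python3 -m creep '[[[0,0,0.06],[0,0,0],0],[[0,0,0],[0.6,-0.06,0],0],[[0,0,0],[0.95,-0.1,0],0],[[0,0,0],[0.95,-0.1,0],0],[[0,0,0],[0.95,-0.1,0],0],[[0,0,0],[0.95,-0.1,0],0],[[0,0,0],[0.95,-0.1,0],0],[[0,0,0],[0.95,-0.1,0],0],[[0,0,0],[0.95,-0.1,0],0],[[0,0,0],[0.95,-0.1,0],0],[[0,0,0],[0.95,-0.1,0],0],[[0,0,0],[0.95,-0.1,0],0]]' && python3 -m creep '[[[0,0,0],[0.95,-0.1,0],0],[[0,0,0],[0.95,-0.1,0],0],[[0,0,0],[0.95,-0.1,0],0],[[0,0,0],[0.95,-0.1,0],0],[[0,0,0],[0.45,-0.02,0],0],[[0,0,0],[0,0,0],0],[[0,0,0],[0,0,0],0],[[0,0,0],[0,0,0],0]]'
python3 -c "
from h import *
to(.4655,.138,.152,.034)"
```

```text
clock: 43.75
tcp_pos: [0.4887, -0.0305, 0.2356]
orientation: [-2.185, -2.256, 0.001]
ft_force: [0.8, -0.0, -2.5]
width: 0.0628
grasp_force: 67.5
clock: 44.55
tcp_pos: [0.4675, 0.1361, 0.2356]
orientation: [2.188, 2.254, -0.002]
ft_force: [0.3, 0.5, -1.9]
width: 0.0622
grasp_force: 67.5
t 44.5 tcp [0.4675 0.1361 0.2356] yaw 0.03 -> 0.034 q7 -0.57 q1 0.15 w 0.0622
  TURN [-0.01  0.01 -0.03] then SHIFT [ 0.05  -0.048  2.091]
```

```bash
python3 -m creep '[[[0,0,-0.03],[0.04,-0.05,0.5],0],[[0,0,0],[0,0,0.6],0],[[0,0,0],[0,0,0.5],0],[[0,0,0],[0,0,0.3],0],[[0,0,0],[0,0,0.1],0],[[0,0,0],[0,0,0],0],[[0,0,0],[0,0,0],0]]'
python3 -c "
from h import *
to(.4655,.138,.152,.034)"
```

```text
clock: 45.25
tcp_pos: [0.4659, 0.1391, 0.1567]
orientation: [2.182, 2.26, 0.002]
ft_force: [-0.3, 0.5, -1.7]
width: 0.0626
grasp_force: 67.6
t 45.2 tcp [0.4659 0.1391 0.1567] yaw 0.035 -> 0.034 q7 -0.66 q1 0.1 w 0.0626
  TURN [ 0.01 -0.    0.01] then SHIFT [-0.027 -0.011  0.118]
```

```bash
python3 -m creep '[[[0,0,0],[-0.02,0,0.09],0],[[0,0,0],[0,0,0.03],0],[[0,0,0],[0,0,0],0],[[0,0,0],[0,0,0],0.93],[[0,0,0],[0,0,0],0.93],[[0,0,0],[0,0,0],0.93],[[0,0,0],[0,0,-0.4],0.93],[[0,0,0],[0,0,-0.9],0.93],[[0,0,0],[0,0,-0.9],0.93],[[0,0,0],[0,0,-0.9],0.93],[[0,0,0],[-0.5,0,-0.5],0.93],[[0,0,0],[-0.5,0,0],0.93]]'
python3 col.py .176; cat > tin.py <<'E'
from h import *
for n in ("side","scene","wrist"):
    c=snap(n);X=cloud(c)
    T=(abs(X[...,2]-.04)<.006)&(abs(X[...,0]-.39)<.14)&(abs(X[...,1]+.213)<.085)
    H,S,V=np.moveaxis(hsv(c),2,0)
    for b in blobs(T&(H>8)&(H<30)&(S>120),100):
        print(n,rect(X[b]),np.median(X[b][:,2]).round(3),len(X[b]))
E
python3 tin.py;python3 -c "
from h import *
to(.45,-.2,.25,-.2)"
```

```text
clock: 46.45
tcp_pos: [0.468, 0.0991, 0.2983]
orientation: [2.177, 2.26, 0.007]
ft_force: [-0.2, -0.1, 0.1]
width: 0.0794
grasp_force: 0.0
wrist coltop px 319 161 (array([465.5, 138.7]), np.float64(-1.533), array([92.1, 64.8])) z 0.1752
side coltop px 239 151 (array([466.1, 139.6]), np.float64(-1.537), array([96.1, 63.8])) z 0.1759
scene coltop px 329 168 (array([465.2, 136.4]), np.float64(-1.531), array([96. , 66.1])) z 0.1736
side (array([ 389.1, -212.2]), np.float64(0.417), array([49.9, 48.4])) 0.04 559
scene (array([ 389.5, -215.2]), np.float64(0.736), array([48.4, 47.6])) 0.038 257
t 46.8 tcp [0.4665 0.0991 0.2949] yaw 0.037 -> -0.2 q7 -0.43 q1 0.25 w 0.0791
  TURN [-0.   -0.    1.58] then SHIFT [-7.411  1.082  1.124]
```

```bash
python3 -m creep '[[[0,0,0],[-0.6,0,0],1],[[0,0,0],[-0.9,-0.1,0],1],[[0,0,0],[-0.9,-0.1,0],1],[[0,0,0],[-0.9,-0.1,0.2],1],[[0,0,0],[-0.9,-0.1,0.3],1],[[0,0,0],[-0.9,-0.1,0.3],1],[[0,0,0],[-0.9,-0.2,0.3],1],[[0,0,0],[-0.9,-0.2,0.3],1],[[0,0,0],[0,0,0],1],[[0,0,0],[0,0,0],1]]'
python3 tin.py;python3 -c "
from h import *
to(.3893,-.213,.015)"
```

```text
clock: 47.75
tcp_pos: [0.4406, -0.1785, 0.2386]
orientation: [-2.181, -2.259, -0.001]
ft_force: [0.1, 0.8, 1.4]
width: 0.0853
grasp_force: 0.0
side (array([ 388.6, -211.9]), np.float64(1.012), array([49.9, 48.5])) 0.04 560
scene (array([ 388.7, -214.1]), np.float64(1.138), array([47.5, 47. ])) 0.038 257
wrist (array([ 388.9, -212.4]), np.float64(-0.432), array([49.3, 48.8])) 0.04 2709
t 47.9 tcp [ 0.4414 -0.1771  0.2395] yaw 0.038 -> 0.038 q7 0.17 q1 0.73 w 0.0851
  TURN [ 0.01 -0.    0.  ] then SHIFT [-0.846 -1.335  5.612]
```

```bash
python3 -m creep '[[[0,0,0],[-0.42,-0.67,0.3],1],[[0,0,0],[-0.42,-0.67,0.5],1],[[0,0,0],[0,0,0.9],1],[[0,0,0],[0,0,0.9],1],[[0,0,0],[0,0,0.9],1],[[0,0,0],[0,0,0.8],1],[[0,0,0],[0,0,0.6],1],[[0,0,0],[0,0,0.4],1],[[0,0,0],[0,0,0.2],1],[[0,0,0],[0,0,0],1],[[0,0,0],[0,0,0],1]]' && python3 -m creep '[[[0,0,0],[0,0,0],0],[[0,0,0],[0,0,0],0],[[0,0,0],[0,0,0],0],[[0,0,0],[0,0,0],0],[[0,0,0],[0,0,0],0],[[0,0,0],[0,0,0],0],[[0,0,0],[0,0,0],0]]' 40 && python3 -m creep '[[[0,0,0],[0,0,-0.4],0],[[0,0,0],[0,0,-0.8],0],[[0,0,0],[0,0,-0.9],0],[[0,0,0],[0,0,-0.9],0],[[0,0,0],[0.3,0.4,-0.9],0],[[0,0,0],[0.4,0.7,-0.9],0],[[0,0,0],[0.3,0.4,-0.9],0],[[0,0,0],[0,0,-0.5],0],[[0,0,0],[0,0,0],0],[[0,0,0],[0,0,0],0]]'
python3 -c "
from h import *
to(.4655,.1386,.265,.037)"
```

```text
clock: 49.0
tcp_pos: [0.389, -0.214, 0.0198]
orientation: [2.18, 2.261, 0.001]
ft_force: [-0.2, 0.3, 0.1]
width: 0.0855
grasp_force: 0.0
clock: 49.7
tcp_pos: [0.3886, -0.2146, 0.0202]
orientation: [2.181, 2.259, 0.0]
ft_force: [-1.0, 0.8, 9.0]
width: 0.0507
grasp_force: 40.0
clock: 50.7
tcp_pos: [0.4461, -0.1724, 0.267]
orientation: [2.182, 2.26, -0.001]
ft_force: [-0.6, -0.0, -2.0]
width: 0.0502
grasp_force: 42.5
t 50.7 tcp [ 0.4461 -0.1724  0.267 ] yaw 0.035 -> 0.037 q7 0.17 q1 0.73 w 0.0502
  TURN [-0.    0.   -0.01] then SHIFT [7.753 0.772 0.049]
```

```bash
python3 -m creep '[[[0,0,0],[0.5,0.05,0],0],[[0,0,0],[0.9,0.09,0],0],[[0,0,0],[0.9,0.09,0],0],[[0,0,0],[0.9,0.09,0],0],[[0,0,0],[0.9,0.09,0],0],[[0,0,0],[0.9,0.09,0],0],[[0,0,0],[0.9,0.09,0],0],[[0,0,0],[0.9,0.09,0],0],[[0,0,0],[0.9,0.09,0],0],[[0,0,0],[0,0,0],0],[[0,0,0],[0,0,0],0],[[0,0,0],[0,0,0],0]]' 
python3 -c "
from h import *
to(.4655,.1375,.196,.037)"
```

```text
clock: 51.9
tcp_pos: [0.4662, 0.135, 0.2661]
orientation: [-2.183, -2.258, 0.004]
ft_force: [-0.1, -0.0, -0.5]
width: 0.0508
grasp_force: 42.5
t 51.9 tcp [0.4662 0.135  0.2661] yaw 0.034 -> 0.037 q7 -0.54 q1 0.17 w 0.0508
  TURN [-0.01  0.01 -0.02] then SHIFT [ 0.063 -0.015  1.753]
```

```bash
python3 -m creep '[[[0,0,0],[0.03,0,0.4],0],[[0,0,0],[0,0,0.5],0],[[0,0,0],[0,0,0.4],0],[[0,0,0],[0,0,0.25],0],[[0,0,0],[0,0,0.1],0],[[0,0,0],[0,0,0],0],[[0,0,0],[0,0,0],0]]'
python3 -c "
from h import *
to(.4655,.1375,.196,.037)"
```

```text
clock: 52.6
tcp_pos: [0.467, 0.1378, 0.2018]
orientation: [2.182, 2.26, 0.001]
ft_force: [-0.9, -0.1, -0.6]
width: 0.0504
grasp_force: 42.5
t 52.6 tcp [0.467  0.1378 0.2018] yaw 0.035 -> 0.037 q7 -0.61 q1 0.14 w 0.0504
  TURN [ 0.01 -0.   -0.01] then SHIFT [-0.006 -0.037  0.144]
```

```bash
python3 -m creep '[[[0,0,0],[0,-0.03,0.08],0],[[0,0,0],[0,0,0.05],0],[[0,0,0],[0,0,0.02],0],[[0,0,0],[0,0,0],0]]' && python3 -m creep '[[[0,0,0],[0,0,0],1],[[0,0,0],[0,0,0],1],[[0,0,0],[0,0,0],1],[[0,0,0],[0,0,0],1],[[0,0,0],[0,0,-0.4],1],[[0,0,0],[0,0,-0.8],1],[[0,0,0],[0,0,-0.8],1],[[0,0,0],[-0.5,0,-0.6],1],[[0,0,0],[-0.8,0,0],1],[[0,0,0],[-0.8,0,0],1],[[0,0,0],[0,0,0],1]]'
python3 - <<'E'
from h import *
for n in ("side","scene","wrist"):
    c=snap(n);X=cloud(c)
    for lev in(.176,.216):
        T=(abs(X[...,2]-lev)<.006)&(abs(X[...,0]-.4655)<.09)&(abs(X[...,1]-.1386)<.09)
        if T.sum()>100: print(n,lev,rect(X[T]),np.median(X[T][:,2]).round(4))
    if n!="wrist":
        S=(abs(X[...,0]-.485)<.1)&(abs(X[...,1]-.385)<.1)&(X[...,2]>.055)&(X[...,2]<.08)
        print(n,"scraper grip",rect(X[S]))
    cv2.imwrite(f"pics/end_{n}.png",c["image"][:,:,::-1])
E
```

```text
clock: 53.0
tcp_pos: [0.4655, 0.1379, 0.1962]
orientation: [2.181, 2.26, 0.001]
ft_force: [-2.2, -0.7, 8.7]
width: 0.0503
grasp_force: 43.6
clock: 54.1
tcp_pos: [0.4686, 0.0491, 0.2989]
orientation: [2.188, 2.252, -0.003]
ft_force: [0.8, 0.2, -0.8]
width: 0.0857
grasp_force: 0.0
side 0.176 (array([466.2, 137.8]), np.float64(-1.536), array([91.9, 64.1])) 0.1758
side 0.216 (array([466.2, 139.2]), np.float64(-1.336), array([50.9, 50.1])) 0.2162
side scraper grip (array([521.4, 381.1]), np.float64(-0.19), array([119.2,  56.8]))
scene 0.176 (array([465. , 136.7]), np.float64(-1.541), array([95. , 65.9])) 0.1738
scene 0.216 (array([467.8, 135.5]), np.float64(0.826), array([49.9, 47.3])) 0.2143
scene scraper grip (array([530.3, 387. ]), np.float64(0.15), array([117.4,  72.4]))
wrist 0.176 (array([465.7, 138.4]), np.float64(-1.535), array([91.6, 64.5])) 0.1751
wrist 0.216 (array([465.5, 139.7]), np.float64(0.925), array([52. , 51.2])) 0.2156
```

View pics/end_side.png

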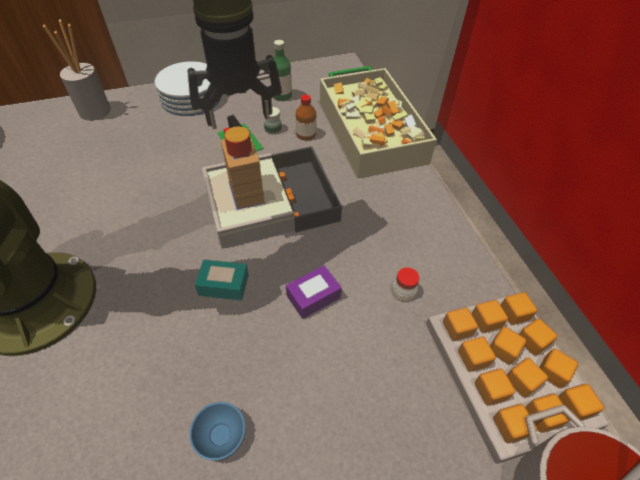

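The tin stands on the column (px 238,140), and the crumbs are in the tray. One check of the scraper with the jar excluded.

```bash
python3 - <<'E'
from h import *
for n in ("side","scene"):
    c=snap(n);X=cloud(c);H,S,V=np.moveaxis(hsv(c),2,0)
    g=(X[...,2]>.045)&(X[...,2]<.09)&(V<60)&(abs(X[...,0]-.48)<.075)&(abs(X[...,1]-.38)<.1)
    if g.sum()>10: print(n,rect(X[g]),X[g][:,2].max())
E
```

```text
side (array([479. , 388.9]), np.float64(-1.319), array([45.7, 15.1])) 0.07138602786391501
scene (array([483.8, 380.4]), np.float64(-1.336), array([73.6, 18.7])) 0.07211152796517106
```

Scraper is at (484,380), within limits on its mat (488,386).

```bash
python3 -c "
from bench import bot
print(bot.job_done())"
```

```text
the job is handed in; nothing more can be done
None
```

I handed the job in at about 54 s: all four crumbs are in the tray, the scraper is upright on its mat, and the three cartons are stacked within about 2 mm of the blue rectangle with the tin on top. The scraper was knocked about 40 mm out of place partway through and I set it back; the hand-in gave no verdict.

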